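# Clear a drive's cover, then hold it open for inspection

### The job

Take the orange-topped plug-in module off the drive unit's cover and stand it on edge in the empty, yellow-marked slot of the slotted rack, fully down and let go, without disturbing the modules already stored there or the other things on the bench. Then lift the drive's cover by its handle to 45 degrees, where the red mark on the gauge beside it is, and hold it there for inspection: the cover falls shut by itself, so finish while still holding it.

Things in the scene. Friction and masses are not known exactly. Their poses are not given: they have to be found in the camera images.
- drive: drive unit: fixed open aluminium housing 240 x 240 x 110 mm tall with the hinged grey cover on it; origin at the centre of its underside, on the bench; x points from the handle side to the hinge side (away from the robot), y along the hinge, z up. A thin gauge arc of 100 mm radius about the hinge stands beside the cover at each side, with a red mark at 45 degrees. The drive may stand left or right, turned up to 0.2 rad
- cover (a joint): opening angle of the drive's cover in rad: 0 shut, 0.785 is 45 degrees, stop at 1.2. No spring or catch: the cover (240 x 244 x 6 mm, about 0.5 kg) always falls shut when let go, and takes about 3 N at the handle to lift
- cover_hinge (a point): point on the hinge axis at the middle of the cover's far edge, at the cover's underside, 110.5 mm above the bench; turns with the cover. The hinge axis is the drive's y axis
- cover_handle (a point): middle of the cover's black bar handle: a round bar 11 mm thick, 110 mm long along the drive's y, its centre line 35 mm above the cover's top face, 210 mm from the hinge towards the robot, on an 8 mm post near each end (47 mm from the middle); turns with the cover; 151.5 mm above the bench when shut
- module_mid (a point): centre (half-way up) of the module to be moved: a slim plug-in module, a flat grey cassette with green sides, 100 mm long (x), 14 mm thick (y), 75 mm tall (z) with an orange band round its top, about 0.22 kg; it stands upright on its long edge on the shut cover (cover top 116.5 mm above the bench). The same either way round
- rack: fixed blue rack, base plate 130 (x) x 220 (y) x 12 mm thick, with four slots that run along its x axis, 52 mm apart in y. Each slot is 18 mm wide between two black fins 5 mm thick and 30 mm tall above the slot floor; the lips at the slots' ends are 120 mm apart inside and 10 mm tall. Origin at the centre of its underside; may stand left or right, turned up to 0.25 rad
- free_slot: thin yellow strip on the floor of the rack's one empty slot (which of the four varies); origin at the centre of the slot floor, 12 mm above the bench; x along the slot, y across it, z up
- stored_a: stored slim plug-in module, a flat grey cassette with green sides, 100 mm long (x), 14 mm thick (y), 75 mm tall (z) with a blue band round its top, standing in one of the other slots; origin at the centre of its underside. Leave it there
- stored_b: stored slim plug-in module, a flat grey cassette with green sides, 100 mm long (x), 14 mm thick (y), 75 mm tall (z) with a blue band round its top, standing in one of the other slots; origin at the centre of its underside. Leave it there
- stored_c: stored slim plug-in module, a flat grey cassette with green sides, 100 mm long (x), 14 mm thick (y), 75 mm tall (z) with a blue band round its top, standing in one of the other slots; origin at the centre of its underside. Leave it there
- screwdriver: screwdriver lying loose on the bench; leave it alone
- multimeter: yellow multimeter 150 x 75 x 35 mm, loose, lying on the bench; origin under its centre; leave it alone
- spray_can: small closed can with a red label, 60 mm across, 100 mm tall, loose, standing; origin under its centre; leave it alone
- parts_tray: open orange parts tray 140 x 100 x 35 mm, loose; origin under its centre; leave it alone
- wire_spool: black spool 70 mm across, 40 mm tall, loose, on its flat side; origin under its centre; leave it alone

How it is judged:
By the outcome, as a careful person would: the job done as asked, in the order asked, and still so for the second after the job is handed in, while the arm keeps its last pose, push and grip.
It also fails if it takes over 61 s, if anything falls off the work surface, if the arm or the gripper's body presses on something with over 40 N, if the wrist force passes 120 N, or if a joint passes its speed limit or range.

### The arm

A 6-joint arm with a two-finger parallel gripper is mounted at the origin on the work surface. World frame = base frame: x ahead of the robot, y to its left, z up, the work surface at z = 0. Lengths are in m, angles in rad, forces in N, time in s.
With the tool pointing down it reaches from about 0.325 to 0.85 m from the base axis. Payload 15.5 kg.
Tool frame: the origin (TCP) lies midway between the tips of the shut fingers; the grasp point (between the pads) lies 19 mm behind it; z points along the fingers, x is the direction in which the jaws open and shut, and the axes are right-handed (so a half turn about z gives the same grasp; the last joint's range is limited). The gripper opens to 91 mm and grips with 3 to 60 N. Pads are 32 mm wide; open, the fingers measure 118 mm over their backs; the gripper's body (76 mm by 178 mm) begins 60 mm behind the grasp point.
Start: joints at [1.069, 0.494, 1.345, -0, 1.302, -0.096], TCP at [0.247, 0.574, 0.18] pointing down, gripper open.
Joint ranges: [-2.91, 2.91], [-0.82, 2.16], [0.22, 2.67], [-1.22, 4.37], [0.12, 2.79], [-3.08, 3.08]. Speed limits (rad/s): [1.89, 1.89, 2.57, 3.01, 3.01, 3.01].

### API

Orientations are given as a 3x3 rotation matrix whose columns are the frame's x, y, z axes.
In Python, from plant import arm gives the robot as it stands.
- The arm moves only by the tool carry_out, never from a script. Its argument "series" is a list that holds one entry, the list of rows, each a list of 7 numbers: the turn, a rotation vector about the tool's x, y, z in degrees, then the shift along the tool's x, y, z in m, then the closure in counts, from 0 (fully open) to 255 (shut). A call has 1 to 10 rows; each row shifts and turns the commanded pose from where the row before left it, along the tool's axes as they then stand; what a row does not reach is not made up. A row lasts 1/8 s, in which the tool goes at most 62.5 mm and 10.7 degrees, less where a joint would pass 70% of its speed; a pose out of reach is approached as far as the arm can. A call with a gripper value outside its range is refused whole. The fingers move at their own pace and stop on an object; "grip_force" is the grip in N (left out, the last holds). Time passes only in rows, so rows that do not move let the fingers close. It gives the time, the measured TCP pose, the force and the opening at its end, in the units of the state.
- arm.read_state(): the state, without advancing time (a new reading comes with each control period).
- arm.read_camera(name): name is "scene" or "top" or "wrist"; returns a dict with "image" (400x640x3 uint8, red, green, blue), "z_map" (400x640 float32, m along the optical axis (not along the pixel's ray), 0 where there is no reading), "K" (3x3 intrinsics, pixels), "dist" ([k1, k2, p1, p2, k3] as OpenCV has them; the pictures are not rectified), "eye" and "attitude" of the camera in the world. Camera axes: x right, y down, z forward; pixel columns grow to the right and rows downward; lengths in m; the calibration is good to about 2 mm. A picture is of the moment at which its call begins.
- arm.sign_off(): hands the job in, once; it reports no verdict.
The state is a dict: "clock": time; "joints": joint angles; "qd": joint speeds; "tau": joint torques, N m; "position": TCP position; "tcp_rot": TCP orientation; "force": force on the tool from outside, world axes, zero at the start; "torque": the same for the moment, N m; "opening": finger opening in m.
Only numpy, scipy, OpenCV 4.12 (cv2) and the standard library are available. Lean on these libraries where they do the work, as an engineer would, in place of code of your own. Each camera call takes 0.05 s, during which the arm holds its last target.

## Working session

There is one attempt and no reset: what is moved stays moved. The work goes in short steps, Python scripts to look and compute and a tool call to move; the robot and the scene stay as the last step left them, time stands still between calls to the robot, and variables do not carry over. Pictures are saved under pics/ and viewed, and the job is handed in when it is done.

Besides the shell and the picture viewer there is one more tool, called after ">>>" as name(argument=value, ...), one argument or row to a line, values as JSON. carry_out: Moves the arm, as the interface text tells. Its arguments: {"type":"object","properties":{"series":{"type":"array","items":{"type":"array","items":{"type":"array","items":{"type":"number"}}}},"grip_force":{"type":"number"}},"required":["series"]}

```bash
ls; mkdir -p pics
python3 - <<'E'
from plant import arm
import cv2,numpy as np
s=arm.read_state(); print(s['clock'],s['position'],s['tcp_rot'],s['opening'])
for n in ['scene','top','wrist']:
    c=arm.read_camera(n); cv2.imwrite(f'pics/{n}0.png',c['image'][:,:,::-1]); np.savez(f'{n}0.npz',**c)
    print(n,c['K'].tolist(),c['dist'],c['eye'],np.round(c['attitude'],4).tolist())
E
```

```text
pics
0.0 [0.24648074 0.57387273 0.17983863] [[ 3.94714929e-01  9.18803424e-01 -6.26286745e-04]
 [ 9.18802798e-01 -3.94715398e-01 -1.08304006e-03]
 [-1.24230594e-03 -1.47941933e-04 -9.99999217e-01]] 0.09127565103345306
scene [[363.9033114121516, 0.0, 319.41413984075365], [0.0, 363.9033114121516, 200.10219146880124], [0.0, 0.0, 1.0]] [-0.00901467  0.          0.          0.          0.        ] [ 0.99438576 -0.5546659   0.95507363] [[0.7784, 0.492, -0.39], [0.6276, -0.594, 0.5032], [0.0159, -0.6365, -0.7712]]
top [[501.4971377447532, 0.0, 316.8734882416243], [0.0, 501.4971377447532, 197.9878020706131], [0.0, 0.0, 1.0]] [-0.05148431  0.          0.          0.          0.        ] [ 0.24394807 -0.01640939  1.58975432] [[0.0539, -0.9757, 0.2123], [-0.9985, -0.0518, 0.0154], [-0.004, -0.2128, -0.9771]]
wrist [[340.0683469024102, 0.0, 316.71856497105017], [0.0, 340.0683469024102, 196.75629155154826], [0.0, 0.0, 1.0]] [-0.00824595  0.          0.          0.          0.        ] [0.18251215 0.60115252 0.38490179] [[0.395, 0.8906, 0.2255], [0.9187, -0.3823, -0.0991], [-0.0021, 0.2463, -0.9692]]
```

View pics/scene0.png

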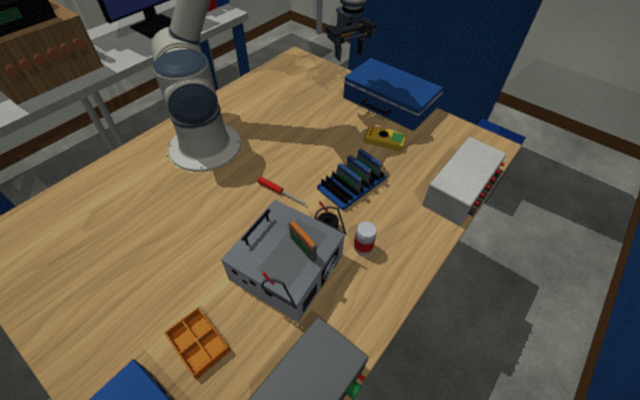

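View pics/top0.png

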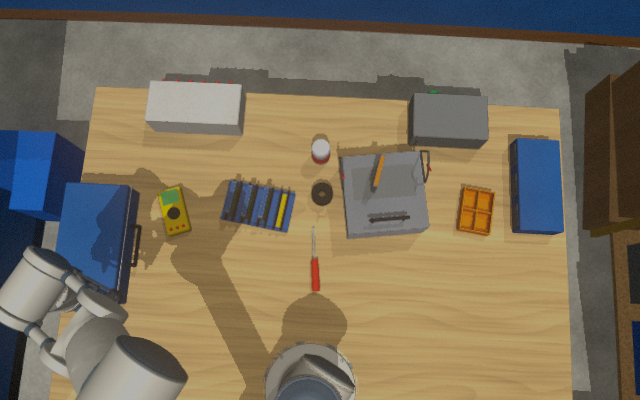

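View pics/wrist0.png

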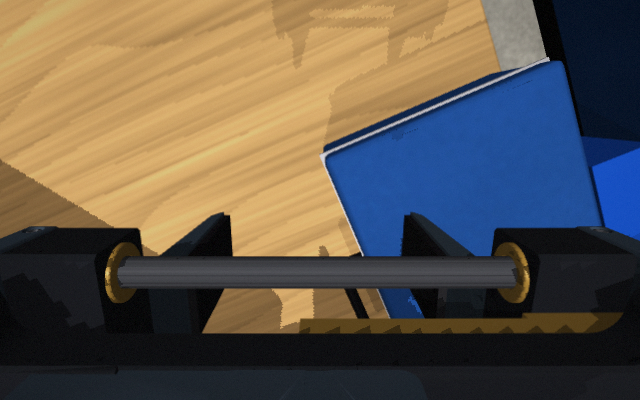

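The scene and top views show the drive at about (385,195) in the top image, with the orange module at (378,170) and the handle at (390,217). The rack is at (258,205), and its yellow slot is the rightmost one at (281,210).

```bash
cat > h.py <<'E'
import numpy as np,cv2
def rays(c,uv):
    uv=np.asarray(uv,float).reshape(-1,1,2)
    n=cv2.undistortPoints(uv,c['K'],c['dist'])[:,0]
    d=np.c_[n,np.ones(len(n))]
    return d@np.asarray(c['attitude']).T
def onplane(c,uv,z):
    d=rays(c,uv); e=np.asarray(c['eye']); t=(z-e[2])/d[:,2]
    return e+t[:,None]*d
def depthpts(c,uv):
    uv=np.asarray(uv); z=c['z_map'][uv[:,1].astype(int),uv[:,0].astype(int)]
    return np.asarray(c['eye'])+rays(c,uv)*z[:,None]
def mask(c,lo,hi,box):
    h=cv2.cvtColor(c['image'],cv2.COLOR_RGB2HSV); m=cv2.inRange(h,np.array(lo),np.array(hi))
    o=np.zeros_like(m);x0,y0,x1,y1=box;o[y0:y1,x0:x1]=m[y0:y1,x0:x1];return o
def uvs(m):
    v,u=np.nonzero(m);return np.c_[u,v].astype(float)
def rect(P):
    return cv2.minAreaRect(np.float32(P[:,:2]*1000))
def project(c,P):
    P=np.atleast_2d(P)-c['eye']; R=np.asarray(c['attitude'])
    q=P@R
    return cv2.projectPoints(q,np.zeros(3),np.zeros(3),c['K'],c['dist'])[0][:,0]
E
python3 - <<'E'
from h import *
np.set_printoptions(precision=4,suppress=True)
c=dict(np.load('top0.npz'))
m=mask(c,(5,120,80),(22,255,255),(365,140,400,195)); uv=uvs(m); D=depthpts(c,uv)
print('orange',len(uv),uv.min(0),uv.max(0),'depth z pct',np.percentile(D[:,2],[5,25,50,75,95]))
T=D[:,2]>0.18
P=onplane(c,uv[T],.1915); print(rect(P),P.mean(0))
m=mask(c,(22,120,80),(35,255,255),(265,180,300,240)); uv=uvs(m);D=depthpts(c,uv)
P=onplane(c,uv,.012); print('yellow',len(uv),rect(P),P.mean(0),np.median(D[:,2]))
# drive cover by depth z about .1165
v,u=np.mgrid[140:250,330:440]; uv=np.c_[u.ravel(),v.ravel()].astype(float); D=depthpts(c,uv)
s=abs(D[:,2]-.1165)<.01; print('cover',s.sum(),rect(onplane(c,uv[s],.1165)),np.median(D[s,2]))
s=abs(D[:,2]-.155)<.012; s&=uv[:,1]>200; s&=(uv[:,0]>360)&(uv[:,0]<420); P=onplane(c,uv[s],.155);print('handle',s.sum(),rect(P),P.mean(0))
# rack
v,u=np.mgrid[170:245,212:305]; uv=np.c_[u.ravel(),v.ravel()].astype(float); D=depthpts(c,uv)
s=(D[:,2]>.07)&(D[:,2]<.1); 
m=np.zeros((400,640),np.uint8); m[uv[s][:,1].astype(int),uv[s][:,0].astype(int)]=255
n,l,st,ce=cv2.connectedComponentsWithStats(m)
for i in range(1,n):
    if st[i,4]>25:
        P=onplane(c,uvs(l==i),.087);print('stored',st[i,4],rect(P))
im=cv2.resize(c['image'][130:250,200:440],None,fx=3.3,fy=3.3,interpolation=cv2.INTER_CUBIC);cv2.imwrite('pics/topz.png',im[:,:,::-1])
E
```

```text
orange 214 [365. 144.] [399. 185.] depth z pct [-0.0064 -0.0013  0.1876  0.191   0.1954]
((637.6949462890625, -168.35450744628906), (14.021533012390137, 93.00165557861328), 75.99140167236328) [ 0.6389 -0.1685  0.1915]
yellow 166 ((541.6726684570312, 120.90815734863281), (16.526119232177734, 107.12785339355469), 81.6564712524414) [0.5422 0.1209 0.012 ] 0.012484336829640341
cover 5871 ((595.554931640625, -195.15985107421875), (239.3874053955078, 259.99700927734375), 8.162336349487305) 0.11578421333221267
handle 154 ((507.8256530761719, -206.38198852539062), (10.993556022644043, 117.6399154663086), 7.831850528717041) [ 0.508  -0.2067  0.155 ]
stored 156 ((560.6402587890625, 272.7329406738281), (17.092336654663086, 96.70413208007812), 83.01670837402344)
stored 177 ((551.9693603515625, 223.58998107910156), (17.30966567993164, 100.84391021728516), 81.5452880859375)
stored 176 ((551.0219116210938, 171.31297302246094), (16.81149673461914, 100.85107421875), 81.41289520263672)
```

View pics/topz.png

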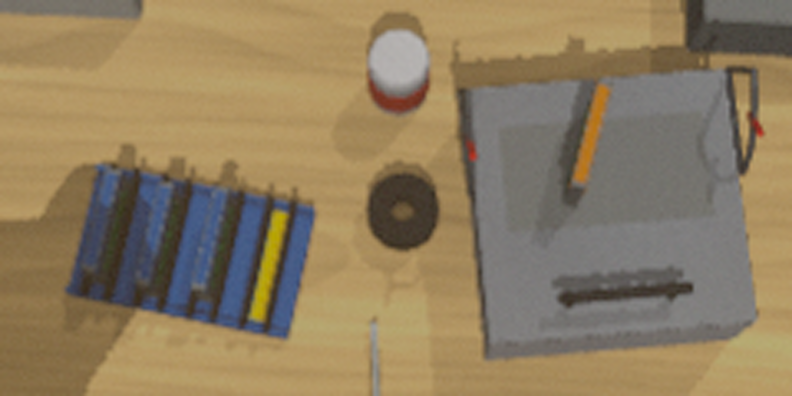

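The measurements agree with the given sizes:

| Item | Position (m) | Yaw | Check |
|---|---|---|---|
| Module | (0.638, -0.168) | about -14° | 14 x 93 mm |
| Slot | (0.542, 0.121) | about -8.4° | slot pitch about 51–52 mm |
| Handle | (0.508, -0.206) | drive yaw about 8° | 11 x 117 mm |

I'll lift and turn, hover over the slot to measure it more closely, then go on to the module.

>>> carry_out(
  series=[
    [[0,0,-5,0,0,-0.05,0],[0,0,-5,0,0,-0.05,0],[0,0,-5,0,0,-0.04,0],[0,0,0,-0.04,0.036,0,0],[0,0,0,-0.04,0.036,0,0],[0,0,0,-0.04,0.036,0,0],[0,0,0,-0.04,0.036,0,0],[0,0,0,-0.04,0.036,0,0],[0,0,0,-0.04,0.036,0,0],[0,0,0,-0.04,0.036,0,0]],
  ],
)

```text
clock: 1.4
position: [0.4566, 0.2594, 0.3204]
tcp_rot: [[0.143, 0.99, -0.0], [0.99, -0.143, -0.0], [-0.0, -0.0, -1.0]]
force: [-0.1, 0.7, -0.5]
opening: 0.0912
```

>>> carry_out(
  series=[
    [[0,0,0,-0.04,0.036,0,0],[0,0,0,-0.04,0.036,0,0],[0,0,0,-0.04,0.036,0,0],[0,0,0,0,0,0,0],[0,0,0,0,0,0,0]],
  ],
)

```text
clock: 2.02
position: [0.5453, 0.1268, 0.3202]
tcp_rot: [[0.144, 0.99, -0.001], [0.99, -0.144, 0.0], [0.0, -0.001, -1.0]]
force: [0.6, 1.0, -0.2]
opening: 0.0915
```

Run:
```python
from plant import arm
from h import *
np.set_printoptions(precision=4,suppress=True)
s=arm.read_state(); print(s['clock'],s['position'],s['tcp_rot'],s['force'])
c=arm.read_camera('wrist'); cv2.imwrite('pics/w1.png',c['image'][:,:,::-1]); np.savez('w1.npz',**c); print(c['eye'])
m=mask(c,(22,120,80),(35,255,255),(0,0,640,400)); uv=uvs(m)
P=onplane(c,uv,.012); print('yellow',len(uv),uv.min(0),uv.max(0),rect(P),np.median(depthpts(c,uv)[:,2]))
```

```text
2.025 [0.5453 0.1268 0.3202] [[ 0.144   0.9896 -0.0007]
 [ 0.9896 -0.144   0.0002]
 [ 0.0001 -0.0008 -1.    ]] [ 0.5683  0.9968 -0.2159]
[0.4764 0.1365 0.5252]
yellow 5262 [308.  47.] [591. 192.] ((543.4794921875, 315.53948974609375), (163.59951782226562, 430.48577880859375), 7.838650703430176) 0.0344912581233946
```

View pics/w1.png

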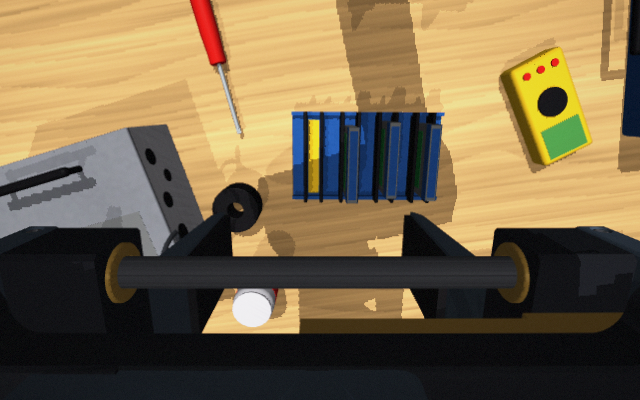

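In the wrist view the rack is at x 293–443, y 112–202, with the yellow strip at x 308–320, y 118–192. The multimeter, also yellow, spoiled the mask, so I'll restrict it.

Run:
```python
from h import *
np.set_printoptions(precision=4,suppress=True)
c=dict(np.load('w1.npz'))
m=mask(c,(22,120,80),(35,255,255),(300,105,335,205)); uv=uvs(m)
P=onplane(c,uv,.012); print('yellow',len(uv),uv.min(0),uv.max(0),rect(P),np.median(depthpts(c,uv)[:,2]))
# rows edges: left/right of strip
for v in (130,155,180):
    row=c['image'][v,290:345].astype(int).sum(1)/3; print(v,row.astype(int))
# blue rack outline
m=mask(c,(100,120,30),(125,255,255),(285,100,450,210)); uv=uvs(m); D=depthpts(c,uv); k=abs(D[:,2]-.012)<.006
P=onplane(c,uv[k],.012); print('base',k.sum(),rect(P))
```

```text
yellow 801 [308. 120.] [318. 192.] ((542.6083984375, 120.50883483886719), (15.501359939575195, 109.03485870361328), 81.70335388183594) 0.01333746597783414
130 [197 196 137 104 105 105 101 105 105 105 106 106 105  66  36  32  23  26
  76  93 149 159 158 168 170 170 168 169 169 123  40  27  25  25  48  77
  93  96 107 109 111 108 111 110 108 105 106 104 105  54  13  25  27  24
  20]
155 [185 184 139 110 103 100 104 104 103 104 105 104 103  69  29  17  12  24
  74  92 150 157 165 168 169 168 167 171 162  93  24  16  15  32  46  59
  85  93 104 107 105  77  66  67  65  66  62  65  53  20  11  16  17  15
  22]
180 [115 114  95  71  63  61  64  63  66  65  66  67  63  42  21  16  11  23
  72  91  92  93  92 113 119 118 118 119 108  53  18  18  12  43  50  51
  52  52  61  66  67  64  65  66  65  67  66  67  33   8  10  16  14  20
  21]
base 4422 ((552.7337036132812, 198.44009399414062), (218.37646484375, 121.02871704101562), 81.71977233886719)
```

Run:
```python
from h import *
np.set_printoptions(precision=4,suppress=True)
c=dict(np.load('w1.npz'))
a=np.radians(-8.3); L=np.array([np.cos(a),np.sin(a)]); N=np.array([-L[1],L[0]])
for v in (130,155,180):
    g=c['image'][v].astype(float).mean(1)
    out=[]
    for lo,hi,base in ((298,308,None),(318,328,None)):
        s=np.arange(lo,hi); 
        gg=np.gradient(g)[lo:hi]; k=np.argmin(gg) if lo<300 else np.argmax(gg)
        out.append(s[k])
    P=onplane(c,[[out[0],v],[out[1],v]],.042); mid=P.mean(0)
    print(v,out,np.linalg.norm(P[0]-P[1]), 'mid',mid, 'normal coord',mid[:2]@N,'slot centre n',np.array([.5424,.1205])@N)
```

```text
130 [np.int64(303), np.int64(324)] 0.02933285238576528 mid [0.5016 0.1278 0.042 ] normal coord 0.19887144465044776 slot centre n 0.1975366610057387
155 [np.int64(303), np.int64(325)] 0.03127854441891764 mid [0.5362 0.1234 0.042 ] normal coord 0.19950444199433987 slot centre n 0.1975366610057387
180 [np.int64(303), np.int64(323)] 0.028954999573054214 mid [0.5719 0.1167 0.042 ] normal coord 0.19798870551150616 slot centre n 0.1975366610057387
```

>>> carry_out(
  series=[
    [[0,0,3,-0.045,0,0,0],[0,0,3,-0.045,0,0,0],[0,0,0,-0.045,0.02,0,0],[0,0,0,-0.045,0.02,0,0],[0,0,0,-0.045,0.02,0,0],[0,0,0,-0.045,0.01,0,0],[0,0,0,0,0,0,0],[0,0,0,0,0,0,0]],
  ],
)

```text
clock: 3.08
position: [0.5539, -0.1524, 0.3205]
tcp_rot: [[0.245, 0.969, 0.0], [0.969, -0.245, 0.0], [0.0, -0.0, -1.0]]
force: [0.2, 0.3, 0.1]
opening: 0.0911
```

Run:
```python
from plant import arm
from h import *
np.set_printoptions(precision=4,suppress=True)
s=arm.read_state(); print(s['clock'],s['position'],s['tcp_rot'],s['force'])
c=arm.read_camera('wrist'); cv2.imwrite('pics/w2.png',c['image'][:,:,::-1]); np.savez('w2.npz',**c); print(c['eye'])
m=mask(c,(5,120,80),(22,255,255),(100,0,560,230));
```

```text
3.075 [ 0.5539 -0.1524  0.3205] [[ 0.2453  0.9695  0.    ]
 [ 0.9695 -0.2453  0.0004]
 [ 0.0004 -0.0001 -1.    ]] [0.1983 0.2862 0.1077]
[ 0.4862 -0.1357  0.5255]
```

View pics/w2.png

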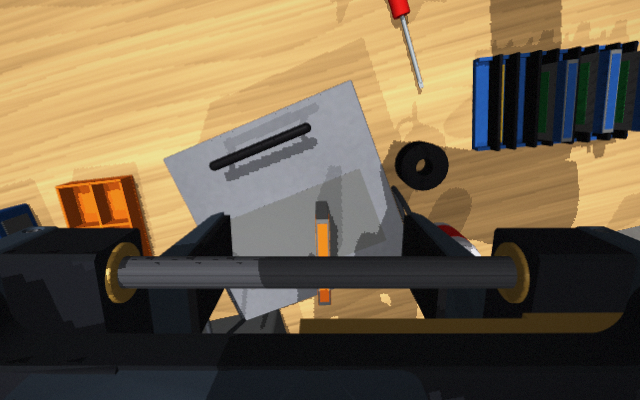

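The handle is clear at x 212–310, y 125–168, but the rod covers part of the module at (323,260). I'll measure the handle here, then move forward for the module.

Run:
```python
from h import *
np.set_printoptions(precision=4,suppress=True)
c=dict(np.load('w2.npz'))
m=mask(c,(0,0,0),(180,255,50),(205,115,318,172)); n,l,st,ce=cv2.connectedComponentsWithStats(m)
i=1+np.argmax(st[1:,4]); uv=uvs(l==i); print(st[i]); D=depthpts(c,uv); print('z',np.percentile(D[:,2],[5,50,95]))
print('handle',rect(onplane(c,uv,.1545)), rect(onplane(c,uv,.1515)))
```

```text
[210 123 101  47 969]
z [0.1547 0.1569 0.1585]
handle ((507.8761901855469, -205.8855438232422), (10.350921630859375, 118.98218536376953), 7.743313789367676) ((508.0513000488281, -206.45278930664062), (10.434649467468262, 119.9443130493164), 7.7433247566223145)
```

>>> carry_out(
  series=[
    [[0,0,0,0,0.045,0,0],[0,0,0,0,0.045,0,0],[0,0,0,0,0,0,0],[0,0,0,0,0,0,0]],
  ],
)

```text
clock: 3.62
position: [0.6409, -0.1744, 0.3203]
tcp_rot: [[0.245, 0.97, -0.001], [0.97, -0.245, 0.0], [0.0, -0.001, -1.0]]
force: [-0.1, -1.4, -0.5]
opening: 0.0907
```

Run:
```python
from plant import arm
from h import *
np.set_printoptions(precision=4,suppress=True)
s=arm.read_state(); print(s['clock'],s['position'],s['tcp_rot'])
c=arm.read_camera('wrist'); cv2.imwrite('pics/w3.png',c['image'][:,:,::-1]); np.savez('w3.npz',**c); print(c['eye'])
m=mask(c,(5,120,80),(22,255,255),(250,100,400,255)); n,l,st,ce=cv2.connectedComponentsWithStats(m)
for i in range(1,n):
    if st[i,4]>200:
        uv=uvs(l==i);D=depthpts(c,uv);print(st[i],np.percentile(D[:,2],[5,50,95]))
        k=D[:,2]>.185; print(rect(onplane(c,uv[k],.1915)),rect(D[k]))
```

```text
3.625 [ 0.6409 -0.1744  0.3203] [[ 0.2447  0.9696 -0.0005]
 [ 0.9696 -0.2447  0.0003]
 [ 0.0001 -0.0006 -1.    ]]
[ 0.5734 -0.1578  0.5254]
[317 136  13  89 925] [0.1913 0.1925 0.1937]
((641.5025634765625, -168.37306213378906), (10.504150390625, 89.85982513427734), 77.68704223632812) ((629.773193359375, -165.81985473632812), (10.488694190979004, 113.6678695678711), 77.69103240966797)
[ 260  201  140   54 3101] [-0.0009  0.0007  0.0022]
((701.5914916992188, -157.1165313720703), (90.71507263183594, 42.291748046875), 87.03630828857422) ((632.2409057617188, -164.49363708496094), (1.2176952362060547, 118.52098083496094), 82.88462829589844)
```

View pics/w3.png

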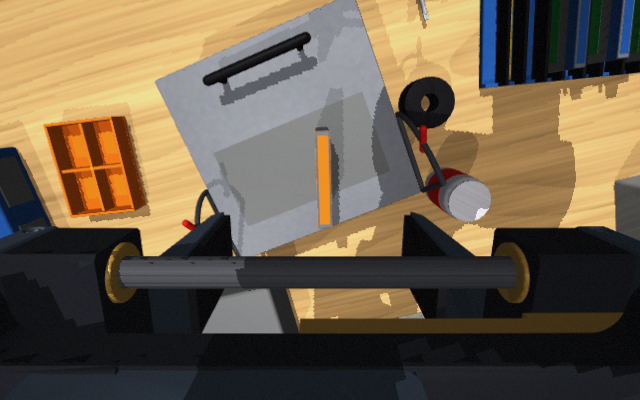

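Run:
```python
from h import *
c=dict(np.load('w3.npz'))
v,u=np.mgrid[110:245,300:350]; uv=np.c_[u.ravel(),v.ravel()].astype(float); D=depthpts(c,uv)
k=(D[:,2]>.18)&(D[:,2]<.21); U=uv[k]; print(k.sum(),U.min(0),U.max(0),rect(onplane(c,U,.1915)))
for v in (128,131,134,150,180,215,222,226):
    print(v,c['image'][v,314:336].astype(int).sum(1)//3, )
```

```text
1432 [315. 129.] [331. 228.] ((640.3973999023438, -168.26004028320312), (14.576762199401855, 100.60435485839844), 77.67274475097656)
128 [138 107  68  62  61  62  60  61  62  61  64  62  60  64 109 120 121 121
 119 122 118 119]
131 [140 119 115 117 120 120 121 122 124 124 125 127 131 131 120 114 119 120
 120 118 119 118]
134 [137 123 132 137 139 138 138 135 136 139 138 139 137 139 130 115 120 121
 121 119 120 116]
150 [137 142 132 138 146 139 140 139 140 141 140 141 140 139 145 115 105  75
  67  65  69 109]
180 [135 135 139 131 138 144 139 139 137 139 139 137 138 139 140 135 120  79
  62  63  63  62]
215 [154 153 151 151 126 133 146 139 138 139 139 140 139 138 138 141 127 105
  97  96  94  96]
222 [153 154 154 153 122 132 148 141 139 139 138 139 140 141 137 140 133 116
 100  94  93  92]
226 [153 153 154 156 129 131 135 138 135 137 135 133 134 135 133 133 130 125
 112 105 110 111]
```

The module is at (0.640, -0.168) with its long axis at -12.3°. Its measured size is 14.6 x 100.6 mm, which matches. Next I'll centre the jaws, descend and grip.

>>> carry_out(
  series=[
    [[0,0,-1.8,0.0056,-0.0024,0,0],[0,0,0,0,0,0.04,0],[0,0,0,0,0,0.04,0],[0,0,0,0,0,0.04,0],[0,0,0,0,0,0.03,0],[0,0,0,0,0,0.014,0],[0,0,0,0,0,0,0],[0,0,0,0,0,0,120]],
  ],
  grip_force=30,
)

```text
clock: 4.68
position: [0.6409, -0.1699, 0.158]
tcp_rot: [[0.215, 0.977, 0.002], [0.977, -0.215, -0.001], [-0.0, 0.002, -1.0]]
force: [0.5, 0.0, -0.3]
opening: 0.0836
```

>>> carry_out(
  series=[
    [[0,0,0,0,0,0,200],[0,0,0,0,0,0,255],[0,0,0,0,0,0,255],[0,0,0,0,0,0,255],[0,0,0,0,0,0,255],[0,0,0,0,0,0,255]],
  ],
)

```text
clock: 5.42
position: [0.6402, -0.1697, 0.1564]
tcp_rot: [[0.216, 0.976, -0.0], [0.976, -0.216, 0.0], [0.0, -0.0, -1.0]]
force: [-0.5, -0.6, 0.0]
opening: 0.0239
```

>>> carry_out(
  series=[
    [[0,0,0,0,0,0,255],[0,0,0,0,0,0,255],[0,0,0,0,0,0,255],[0,0,0,0,0,0,255]],
  ],
)

```text
clock: 5.92
position: [0.6402, -0.1698, 0.1564]
tcp_rot: [[0.216, 0.976, -0.0], [0.976, -0.216, -0.0], [-0.0, -0.0, -1.0]]
force: [-0.5, 0.2, -0.0]
opening: 0.0129
```

>>> carry_out(
  series=[
    [[0,0,0,0,0,-0.01,255],[0,0,0,0,0,-0.03,255],[0,0,0,0,0,-0.04,255],[0,0,0,0,0,-0.04,255],[0,0,0,0,0,-0.03,255],[0,0,0,0,0,0,255],[0,0,0,0,0,0,255]],
  ],
)

```text
clock: 6.8
position: [0.6398, -0.1696, 0.3057]
tcp_rot: [[0.216, 0.976, -0.001], [0.976, -0.216, 0.0], [0.0, -0.001, -1.0]]
force: [0.7, -1.2, -2.8]
opening: 0.0132
```

Run:
```python
from plant import arm
from h import *
np.set_printoptions(precision=4,suppress=True)
s=arm.read_state(); print(s['clock'],s['position'],s['tcp_rot'],s['force'],s['opening'])
c=arm.read_camera('wrist'); cv2.imwrite('pics/w4.png',c['image'][:,:,::-1]); np.savez('w4.npz',**c)
```

```text
6.8 [ 0.6398 -0.1696  0.3057] [[ 0.2156  0.9765 -0.0011]
 [ 0.9765 -0.2156  0.0004]
 [ 0.0002 -0.0011 -1.    ]] [ 0.6517 -1.1536 -2.8317] 0.013173941577653512
```

View pics/w4.png

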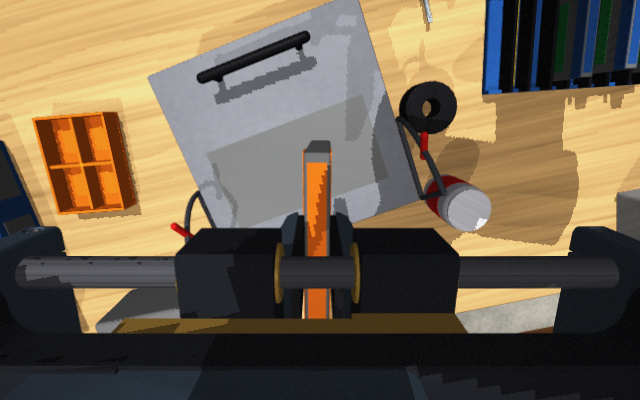

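The module is held straight, with the near top end at (317,145), and the wrist shows the added load of about 2 N. The opening reads 13.2 mm. Next stop is above the slot.

>>> carry_out(
  series=[
    [[0,0,-4.1,0,0,0,255],[0,0,0,0.034,-0.0173,0,255],[0,0,0,0.034,-0.0173,0,255],[0,0,0,0.034,-0.0173,0,255],[0,0,0,0.034,-0.0173,0,255],[0,0,0,0.034,-0.0173,0,255],[0,0,0,0.034,-0.0173,0,255],[0,0,0,0.034,-0.0173,0,255],[0,0,0,0.034,-0.0173,0,255],[0,0,0,0,0,-0.0,255]],
  ],
)

```text
clock: 8.1
position: [0.5413, 0.1214, 0.3055]
tcp_rot: [[0.143, 0.99, -0.002], [0.99, -0.143, 0.0], [-0.0, -0.002, -1.0]]
force: [0.7, -0.5, -1.5]
opening: 0.0125
```

>>> carry_out(
  series=[
    [[0,0,0,0,0,0.04,255],[0,0,0,0,0,0.04,255],[0,0,0,0,0,0.04,255],[0,0,0,0,0,0.02,255],[0,0,0,0,0,0,255],[0,0,0,0,0,0,255]],
  ],
)

```text
clock: 8.85
position: [0.5432, 0.1191, 0.167]
tcp_rot: [[0.146, 0.989, 0.001], [0.989, -0.146, -0.0], [0.0, 0.001, -1.0]]
force: [0.8, 0.4, -1.3]
opening: 0.013
```

Run:
```python
from plant import arm
from h import *
np.set_printoptions(precision=4,suppress=True)
s=arm.read_state(); print(s['clock'],s['position'],s['tcp_rot'],s['force'],s['opening'])
c=arm.read_camera('wrist'); cv2.imwrite('pics/w5.png',c['image'][:,:,::-1]); np.savez('w5.npz',**c)
R=s['tcp_rot']; d=R.T@(np.array([.5424,.121,.0519])-s['position']); print('to go (tool)',d, 'yaw x',np.degrees(np.arctan2(R[1,0],R[0,0])))
c=arm.read_camera('scene');cv2.imwrite('pics/s5.png',cv2.resize(c['image'][110:230,280:440],None,fx=5,fy=5,interpolation=cv2.INTER_CUBIC)[:,:,::-1])
```

```text
8.85 [0.5432 0.1191 0.167 ] [[ 0.1456  0.9894  0.0006]
 [ 0.9894 -0.1456 -0.0001]
 [ 0.      0.0006 -1.    ]] [ 0.8193  0.3596 -1.331 ] 0.012990411005844865
to go (tool) [ 0.0018 -0.0012  0.1151] yaw x 81.63076711647273
```

View pics/w5.png

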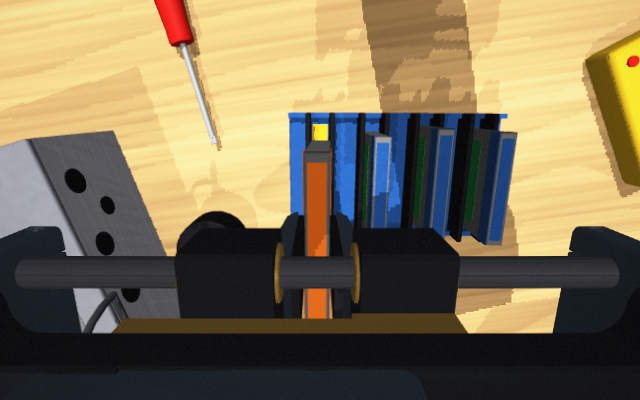

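View pics/s5.png

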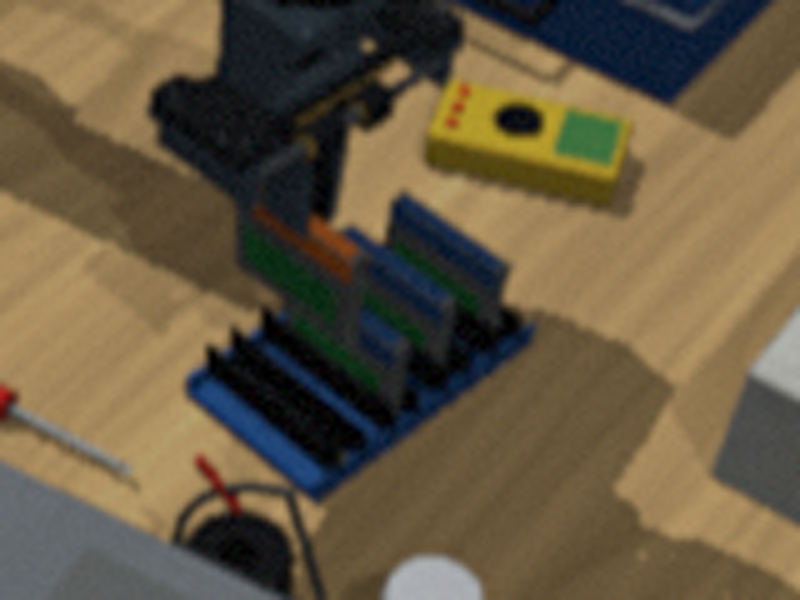

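Run:
```python
from h import *
c=dict(np.load('w5.npz'))
a=np.radians(-8.3); N=np.array([-np.sin(a),np.cos(a)])
for v in (120,125,130,134):
    g=c['image'][v,296:345]; print(v,g.astype(int).sum(1)//3)
for v in (145,150,160,180): print(v,c['image'][v,296:345].astype(int).sum(1)//3)
v,u=np.mgrid[140:215,290:345]; uv=np.c_[u.ravel(),v.ravel()].astype(float); D=depthpts(c,uv)
k=(D[:,2]>.18)&(D[:,2]<.22); P=onplane(c,uv[k],.202); print(np.median(D[k,2]),rect(P), P[:,:2].mean(0)@N)
m=mask(c,(22,120,80),(35,255,255),(305,115,335,142)); uv=uvs(m);P=onplane(c,uv,.0125);print(rect(P),P[:,:2].mean(0)@N,uv.min(0),uv.max(0))
```

```text
120 [80 78 79 78 82 78 78 81 78 43 34 37 37 32 16 58 63 65 65 66 66 64 77 79
 80 79 80 81 81 80 80 81 52 19 28 39 38 36 31 58 63 65 65 64 77 79 79 80
 68]
125 [126 126 127 126 126 126 126 126 128  70  37  32  36  30  15  55 112 167
 175 175 175 176 180 182 182 182 182 182 182 182 182 181  99  27  24  36
  40  36  29  60 106 111 115 114 111 126 127 127 129]
130 [124 125 124 123 124 123 125 124 125  70  34  36  34  30  17  57 112 112
 113 167 174 174 174 180 182 181 181 182 181 182 181 181 102  31  29  36
  39  34  36  59 105 113 111 113 114 117 124 126 127]
134 [125 126 127 125 126 126 124 123 124  67  36  39  37  30  16  53 112 112
 167 175 175 175 180 182 181 182 182 181 182 181 182 179 100  32  29  39
  35  30  38  59  65 105 113 111 126 128 130 129 116]
145 [124 125 123 125 124 123 126 125 123  84  43  34  55  72  75  72  75  76
  76  74  75  73  73  76  74  76  77  74  74  75  76  75  73  69  48  36
  37  28  42  58 102 111 111 114 120 127 127 127 113]
150 [124 126 124 124 126 126 121 114  79  67  70  76  76  74  74  75  76  76
  77  76  74  77  76  76  74  76  75  75  76  74  77  77  74  59  59  50
  40  29  45  92 103 113 113 113 125 128 130 129 116]
160 [123 125 123 124 124 125 115  75  66  74  78  77  78  76  76  76  76  78
  78  79  77  76  77  78  79  77  78  78  78  80  80  79  75  72  73  55
  38  28  42  60  74 103 108 118 120 125 127 113 110]
180 [126 126 123 122 123 123 113  80  67  72  81  96  97  96  97  98  99  97
  99  96  95  98  98  96  98  96  98  98  97  96  90  83  74  73  83  57
  30  23  56  74 105 108 110 111 123 127 125 126 127]
0.20299143874656767 ((508.855712890625, 123.55074310302734), (27.69685173034668, 34.836021423339844), 81.63591003417969) 0.19564031853764458
((496.2840881347656, 128.26551818847656), (13.602588653564453, 16.39774513244629), 81.62124633789062) 0.19867702117692235 [313. 124.] [326. 140.]
```

Run:
```python
from h import *
c=dict(np.load('w5.npz'))
a=np.radians(-8.3); N=np.array([-np.sin(a),np.cos(a)])
print('eye n',c['eye'][:2]@N,c['attitude'][2])
for uv,z in (([[303,160],[331,160]],.202),([[303,180],[331,180]],.202),([[304.7,125],[334.8,125]],.042),([[304.7,134],[334.8,134]],.042)):
    P=onplane(c,uv,z); n=P[:,:2]@N; print(n,n[1]-n[0],n.mean())
```

```text
eye n 0.19606575913638838 [-0.00106212  0.24674772 -0.96907917]
[0.18896261 0.20301959] 0.014056973347958301 0.19599109851468693
[0.18884644 0.20311025] 0.014263812041668572 0.19597834802225605
[0.18427039 0.21288282] 0.028612428566985426 0.19857660629034382
[0.18418556 0.21297983] 0.028794270785562404 0.19858269399037068
```

Measured in one image, the slot lies 2.5 mm further along tool x than the module. I'll correct that, go to just above the fins and check again.

>>> carry_out(
  series=[
    [[0,0,0,0.0025,-0.001,0,255],[0,0,0,0,0,0.03,255],[0,0,0,0,0,0.03,255],[0,0,0,0,0,0.01,255],[0,0,0,0,0,0,255],[0,0,0,0,0,0,255]],
  ],
)

```text
clock: 9.7
position: [0.5429, 0.1222, 0.0976]
tcp_rot: [[0.145, 0.989, 0.002], [0.989, -0.145, 0.0], [0.0, 0.002, -1.0]]
force: [-0.3, 0.6, -1.6]
opening: 0.0128
```

Run:
```python
from plant import arm
from h import *
np.set_printoptions(precision=4,suppress=True)
s=arm.read_state(); print(s['clock'],s['position'],s['tcp_rot'],s['force'],s['opening'])
c=arm.read_camera('wrist'); cv2.imwrite('pics/w6.png',c['image'][:,:,::-1]); np.savez('w6.npz',**c)
for v in (90,95,100,105,110): print(v,c['image'][v,290:350].astype(int).sum(1)//3)
for v in (150,160,180): print(v,c['image'][v,290:350].astype(int).sum(1)//3)
```

```text
9.7 [0.5429 0.1222 0.0976] [[ 0.1452  0.9894  0.0017]
 [ 0.9894 -0.1452  0.0002]
 [ 0.0004  0.0016 -1.    ]] [-0.2679  0.5781 -1.5825] 0.012799271962387544
90 [211 211 212 201 196 199 199 199 200 202 201 200 202 202 202 213 216 216
 216 216 216 216 213 202 201 199 199 199 198 198 212 214 214 215 214 214
 214 213 214 214 214 214 207 205 205 200 197 199 198 197 198 197 195 196
 195 195 196 193 193 192]
95 [214 200 205 209 198 195 197 196 196 195 196 205 207 212 212 211 213 211
 212 204 201 195 193 191 192 191 192 191 190 190 190 204 206 207 207 208
 207 207 207 207 208 209 209 196 192 190 192 191 191 192 192 191 191 192
 193 190 190 192 192 190]
100 [189 190 188 188 188 190 190 189 188 189 190 192 191 191 193 192 190 192
 191 191 190 189 188 188 189 188 190 190 191 189 190 195 191 191 191 192
 192 192 193 199 196 195 196 197 197 197 198 199 198 199 200 201 200 201
 202 202 202 204 203 204]
105 [190 191 188 191 192 191 192 194 195 195 195 196 196 198 197 200 199 199
 201 200 199 202 201 204 204 204 203 205 204 205 205 205 206 205 206 206
 206 206 207 207 207 208 208 207 207 208 207 208 
[... 345 characters left out ...]
33  35  45  82  75  66  72  75
  77  74  75  75  75  76  73  75  75  75  74  76  75  74  76  75  74  75
  74  74  70  68  84  52  33  27  20  55  62 103 111 113 113 112 111 111
 111 112 111 112 110 111]
160 [123 125 122 125 125 124 122 122  80  37  34  38 116 119 118 131 138 138
 141 138 138 137 137 139 140 137 136 139 139 138 140 139 138 139 139 141
 139 140 129 114 113  68  27  27  28  57  93 100 109 113 113 112 114 113
 112 110 113 109 110 113]
180 [121 123 125 126 126 126 125 125 101  46  35  34  87 118 120 128 140 151
 144 144 143 144 144 144 145 143 143 144 143 144 143 145 142 144 143 142
 144 145 129 117 132  77  27  17  29  58 100 105 109 109 110 109 109 108
 108 110 109 110 112 108]
```

View pics/w6.png

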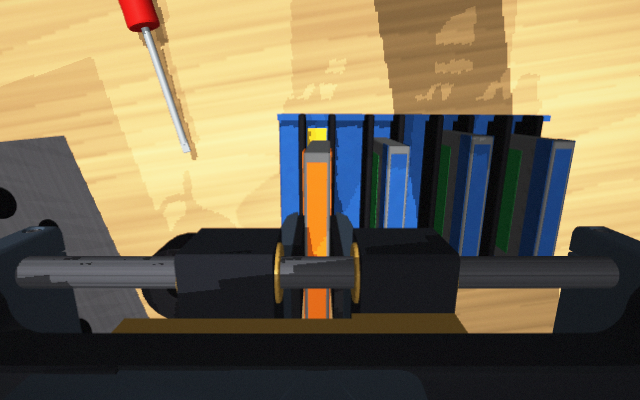

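The module's edges (302–331) and the fins' outer edges (298–334.5) now share the same centre column, about 316.4. I'll insert.

>>> carry_out(
  series=[
    [[0,0,0,0,0,0.012,255],[0,0,0,0,0,0.012,255],[0,0,0,0,0,0.01,255],[0,0,0,0,0,0.006,255],[0,0,0,0,0,0.003,255],[0,0,0,0,0,0,255],[0,0,0,0,0,0,255]],
  ],
)

```text
clock: 10.62
position: [0.5455, 0.1231, 0.0555]
tcp_rot: [[0.145, 0.989, 0.007], [0.989, -0.145, 0.002], [0.003, 0.007, -1.0]]
force: [2.3, 5.2, 33.0]
opening: 0.014
```

>>> carry_out(
  series=[
    [[0,0,0,0,0,0.001,255],[0,0,0,0,0,0.001,255],[0,0,0,0,0,0.0008,255],[0,0,0,0,0,0,255],[0,0,0,0,0,0,255]],
  ],
)

```text
clock: 11.25
position: [0.5458, 0.1232, 0.0532]
tcp_rot: [[0.146, 0.989, 0.008], [0.989, -0.146, 0.002], [0.003, 0.007, -1.0]]
force: [-0.1, 6.4, 40.2]
opening: 0.0143
```

There is 40 N of upward force with TCP z at 53 mm, 1–2 mm above the expected seat. I'll look before doing more.

Run:
```python
from plant import arm
from h import *
np.set_printoptions(precision=4,suppress=True)
s=arm.read_state(); print(s['clock'],s['position'],s['force'],s['torque'],s['opening'])
c=arm.read_camera('wrist'); cv2.imwrite('pics/w7.png',c['image'][:,:,::-1]); np.savez('w7.npz',**c)
for v in (145,152,160,180,200): print(v,c['image'][v,290:345].astype(int).sum(1)//3)
v,u=np.mgrid[120:215,290:345]; uv=np.c_[u.ravel(),v.ravel()].astype(float); D=depthpts(c,uv)
k=(uv[:,0]>308)&(uv[:,0]<325)&(uv[:,1]>162); print('top z',np.percentile(D[k,2],[10,50,90]))
for r in range(162,214,8):
    k=(uv[:,0]>308)&(uv[:,0]<325)&(abs(uv[:,1]-r)<3); print(r,np.median(D[k],axis=0))
c=arm.read_camera('scene');np.savez('s7.npz',**c);cv2.imwrite('pics/s7.png',cv2.resize(c['image'][110:230,280:440],None,fx=5,fy=5,interpolation=cv2.INTER_CUBIC)[:,:,::-1])
```

```text
11.25 [0.5458 0.1232 0.0532] [-0.1355  6.3719 40.2469] [ 1.8173 -0.1461  0.0571] 0.014282175914777397
145 [121 119  64  27  28  31  30  28  29  21  12   5  52  90 108  90  73  72
  73  72  74  71  72  70  72  70  74  70  71  74  72  69  70  71  72  71
  71  68  69  66  33  29  30  31  27  22  30  54  60  59  99 108 107 107
 107]
152 [119 120  65  26  36  30  29  30  23  31  77  71  61  67  73  70  71  72
  72  75  73  71  73  73  71  71  73  71  72  71  68  71  73  71  72  71
  73  72  71  68  70  59  80  67  36  21  31  52  99 107 107 107 109 109
 106]
160 [121 119  77  37  32  35  32  34  32 131 126 112 120 132 134 133 132 133
 130 134 133 132 132 132 132 133 134 132 133 134 135 134 133 135 133 134
 132 133 132 135 125 113 108 142  78  21  40  57  59  98 106 106 106 106
 105]
180 [121 119  96  44  29  33  32  34  31 110 114 111 119 130 141 143 141 141
 141 142 141 140 141 141 138 141 142 143 141 140 140 141 140 142 142 142
 142 141 146 137 126 111 112 119  58   7  49  57  60  97 106 103 102 102
 105]
200 [120 120 120  58  24  34  33  32  30  77 118 119 119 129 137 145 143 141
 141 139 140 142 142 142 140 139 139 141 141 139 140 139 141 140 139 143
 139 141 146 134 121 107 127  94  38  25  50  55  58  68  71  70  98 102
 104]
top z [0.1166 0.1174 0.1182]
162 [0.4968 0.1297 0.1171]
170 [0.5001 0.1292 0.1173]
178 [0.5034 0.1287 0.1175]
186 [0.5069 0.1283 0.1174]
194 [0.5102 0.1277 0.1174]
202 [0.5138 0.1272 0.1173]
210 [0.5173 0.1266 0.1174]
```

View pics/w7.png

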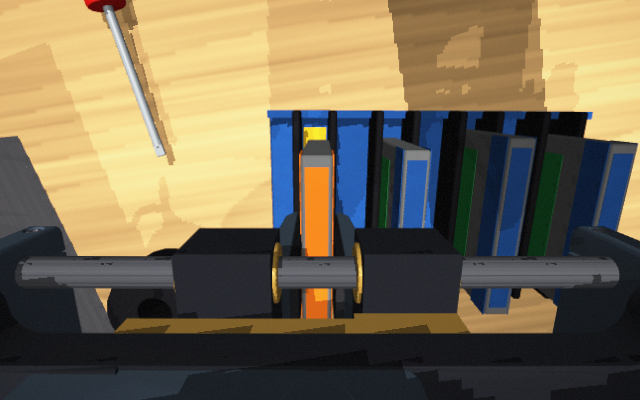

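View pics/s7.png

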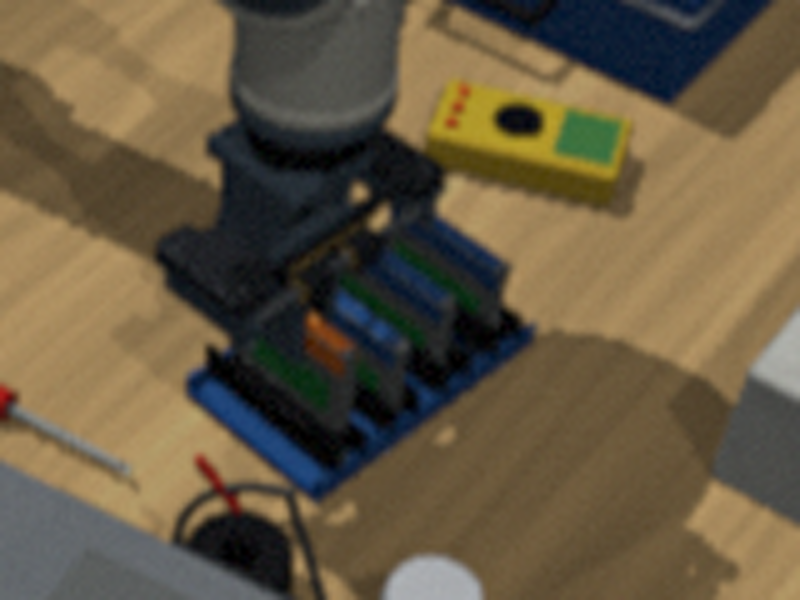

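The module is not in the slot. Its top is at z = 0.117 rather than 0.087, so it stands on a fin and has slid about 29 mm up in the grip, still level. I'll lift a little and compare its lower edge with the fin tops at the same height.

>>> carry_out(
  series=[
    [[0,0,0,0,0,-0.005,255],[0,0,0,-0.002,0,-0.003,255],[0,0,0,0,0,0,255],[0,0,0,0,0,0,255]],
  ],
)

```text
clock: 11.85
position: [0.5416, 0.12, 0.0582]
tcp_rot: [[0.145, 0.989, -0.001], [0.989, -0.145, -0.0], [-0.0, -0.001, -1.0]]
force: [0.0, -0.1, -1.9]
opening: 0.0138
```

Run:
```python
from plant import arm
from h import *
np.set_printoptions(precision=4,suppress=True)
s=arm.read_state(); print(s['clock'],s['position'],s['tcp_rot'],s['force'],s['torque'],s['opening'])
a=np.radians(-8.3); N=np.array([-np.sin(a),np.cos(a)]); print('tcp n',s['position'][:2]@N)
c=arm.read_camera('wrist'); np.savez('w8.npz',**c)
cv2.imwrite('pics/w8.png',cv2.resize(c['image'][95:215,255:375],None,fx=5,fy=5,interpolation=cv2.INTER_NEAREST)[:,:,::-1])
```

```text
11.85 [0.5416 0.12   0.0582] [[ 0.1454  0.9894 -0.0007]
 [ 0.9894 -0.1454 -0.0001]
 [-0.0002 -0.0006 -1.    ]] [ 0.0176 -0.1092 -1.8895] [ 0.0071 -0.007  -0.0249] 0.013776649733241131
tcp n 0.1969163142829941
```

View pics/w8.png

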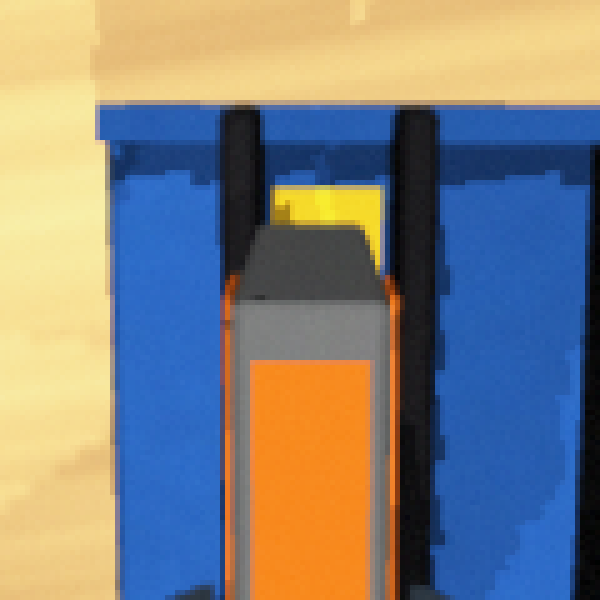

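The crop shows the module's near-end lower edge at x 263–364 (centre 313). The fin outer edges are at 222–438 (centre 330), so the module is about 2 mm left of the slot here. I'll shift +2 mm, hover just above the fin tops and check once settled.

>>> carry_out(
  series=[
    [[0,0,0,0.002,0,0,255],[0,0,0,0,0,0.002,255],[0,0,0,0,0,0,255],[0,0,0,0,0,0,255],[0,0,0,0,0,0,255]],
  ],
)

```text
clock: 12.52
position: [0.5422, 0.122, 0.0567]
tcp_rot: [[0.145, 0.989, 0.0], [0.989, -0.145, -0.0], [0.0, 0.0, -1.0]]
force: [0.0, 0.2, -1.0]
opening: 0.0137
```

Run:
```python
from plant import arm
from h import *
np.set_printoptions(precision=4,suppress=True)
a=np.radians(-8.3); N=np.array([-np.sin(a),np.cos(a)])
c=arm.read_camera('wrist'); np.savez('w9.npz',**c)
s=arm.read_state(); print(s['clock'],s['position'],s['tcp_rot'],s['force'],s['torque'],s['opening']); print('tcp n',s['position'][:2]@N)
cv2.imwrite('pics/w9.png',cv2.resize(c['image'][95:215,255:375],None,fx=5,fy=5,interpolation=cv2.INTER_NEAREST)[:,:,::-1])
```

```text
12.575 [0.5421 0.122  0.0566] [[ 0.1453  0.9894  0.0001]
 [ 0.9894 -0.1453 -0.    ]
 [-0.      0.0001 -1.    ]] [ 0.0867 -0.5342 -1.439 ] [ 0.0323 -0.043   0.002 ] 0.014039714952503345
tcp n 0.19901081044095192
```

View pics/w9.png

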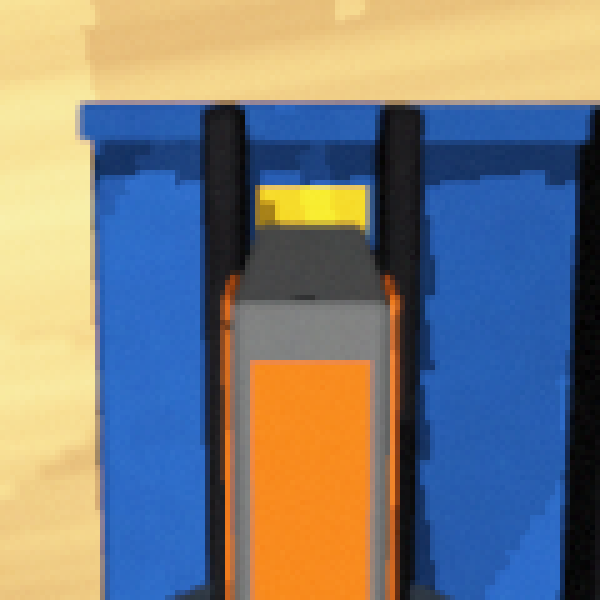

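Now it is centred: lower edge 257–367, yellow strip 256–368, fin outer edges 205–422. I'll lower slowly and watch the force.

>>> carry_out(
  series=[
    [[0,0,0,0,0,0.002,255],[0,0,0,0,0,0.002,255],[0,0,0,0,0,0.002,255],[0,0,0,0,0,0,255],[0,0,0,0,0,0,255]],
  ],
)

```text
clock: 13.2
position: [0.5421, 0.1221, 0.0506]
tcp_rot: [[0.145, 0.989, -0.0], [0.989, -0.145, 0.0], [0.0, -0.0, -1.0]]
force: [-0.1, 0.0, -1.2]
opening: 0.0137
```

>>> carry_out(
  series=[
    [[0,0,0,0,0,0.002,255],[0,0,0,0,0,0.002,255],[0,0,0,0,0,0,255],[0,0,0,0,0,0,255]],
  ],
)

```text
clock: 13.7
position: [0.5421, 0.1221, 0.0466]
tcp_rot: [[0.145, 0.989, -0.0], [0.989, -0.145, -0.0], [-0.0, -0.0, -1.0]]
force: [-0.5, 0.9, -1.5]
opening: 0.0141
```

Run:
```python
from plant import arm
from h import *
np.set_printoptions(precision=4,suppress=True)
c=arm.read_camera('wrist'); np.savez('w10.npz',**c)
s=arm.read_state(); print(s['clock'],s['position'],s['force'],s['opening'])
uv=np.array([[u,v] for u in range(310,325) for v in range(170,205)],float);print('top z',np.median(depthpts(c,uv)[:,2]))
cv2.imwrite('pics/w10.png',cv2.resize(c['image'][95:215,255:375],None,fx=5,fy=5,interpolation=cv2.INTER_NEAREST)[:,:,::-1])
```

```text
13.75 [0.5421 0.1221 0.0466] [-0.1144  0.4648 -1.8264] 0.014106254625146026
top z 0.11103008597165978
```

View pics/w10.png

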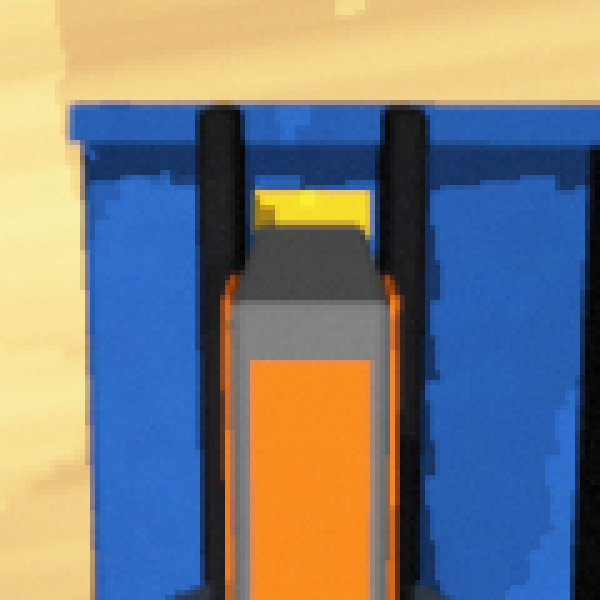

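The module bottom is at about 36 mm, so it is 6 mm inside the fins and touching nothing. The fingertips can't go below the fin tops, so I'll open slightly and let the fins guide it down the remaining 24 mm.

>>> carry_out(
  series=[
    [[0,0,0,0,0,0,200],[0,0,0,0,0,0,195],[0,0,0,0,0,0,195],[0,0,0,0,0,0,195],[0,0,0,0,0,0,195]],
  ],
)

```text
clock: 14.38
position: [0.5421, 0.1221, 0.0466]
tcp_rot: [[0.145, 0.989, 0.0], [0.989, -0.145, -0.0], [-0.0, 0.0, -1.0]]
force: [0.1, 1.1, -0.2]
opening: 0.0215
```

Run:
```python
from plant import arm
from h import *
np.set_printoptions(precision=4,suppress=True)
c=arm.read_camera('wrist'); np.savez('w11.npz',**c)
s=arm.read_state(); print(s['clock'],s['position'],s['force'],s['opening'])
for r in range(150,215,8):
    uv=np.array([[u,v] for u in range(312,322) for v in range(r-3,r+3)],float);print(r,np.median(depthpts(c,uv),axis=0))
cv2.imwrite('pics/w11.png',c['image'][:,:,::-1])
```

```text
14.425 [0.5422 0.1221 0.0466] [-0.3731  0.5096  0.2068] 0.021787428261445307
150 [0.4911 0.129  0.0876]
158 [0.4948 0.1284 0.0878]
166 [0.4986 0.1279 0.088 ]
174 [0.5026 0.1273 0.0883]
182 [0.5066 0.1267 0.0881]
190 [0.5105 0.1261 0.088 ]
198 [0.5145 0.1255 0.0881]
206 [0.5187 0.1249 0.0881]
214 [0.5227 0.1243 0.0881]
```

View pics/w11.png

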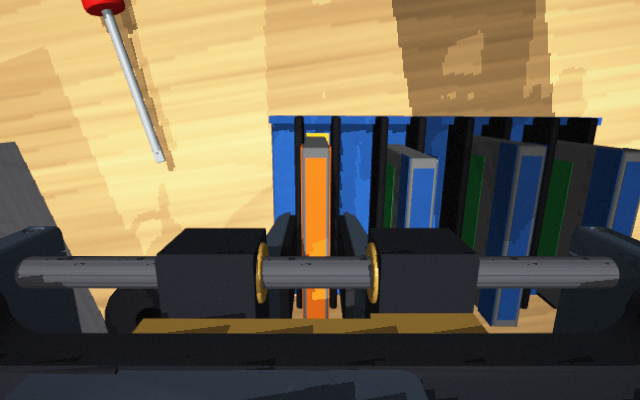

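The module top is level at z = 0.088 along its length, where 0.087 is expected, so it is seated. I'll back straight up, turn for the handle and check the rack.

>>> carry_out(
  series=[
    [[0,0,0,0,0,-0.01,195],[0,0,0,0,0,-0.02,195],[0,0,0,0,0,-0.03,195],[0,0,0,0,0,-0.05,195],[0,0,0,0,0,-0.05,195],[0,0,0,0,0,-0.05,195],[0,0,0,0,0,-0.04,195],[0,0,0,0,0,0,195],[0,0,0,0,0,0,195]],
  ],
)

```text
clock: 15.55
position: [0.5416, 0.122, 0.2964]
tcp_rot: [[0.145, 0.989, -0.0], [0.989, -0.145, -0.0], [-0.0, -0.0, -1.0]]
force: [0.1, 0.5, -0.9]
opening: 0.0216
```

Run:
```python
from plant import arm
from h import *
np.set_printoptions(precision=4,suppress=True)
c=arm.read_camera('wrist'); np.savez('w12.npz',**c)
s=arm.read_state(); print(s['clock'],s['position'],s['force'],s['opening'])
v,u=np.mgrid[80:250,240:480]; uv=np.c_[u.ravel(),v.ravel()].astype(float); D=depthpts(c,uv)
k=(D[:,2]>.07)&(D[:,2]<.11); m=np.zeros((400,640),np.uint8); m[uv[k][:,1].astype(int),uv[k][:,0].astype(int)]=255
n,l,st,ce=cv2.connectedComponentsWithStats(m)
for i in range(1,n):
    if st[i,4]>100: q=uvs(l==i); print(st[i],rect(onplane(c,q,.087)),np.median(depthpts(c,q)[:,2]))
cv2.imwrite('pics/w12.png',c['image'][:,:,::-1])
```

```text
15.6 [0.5414 0.122  0.2958] [ 0.3757  0.034  -0.8188] 0.02143280089704687
[310 125  12  82 969] ((538.628173828125, 120.07233428955078), (13.924223899841309, 100.43709564208984), 81.65650177001953) 0.08769778435722486
[ 391  124   19   82 1192] ((552.41943359375, 222.6982879638672), (18.223472595214844, 100.3480224609375), 81.46458435058594) 0.08735113413837955
[ 430  127   24   81 1316] ((562.798583984375, 272.5216064453125), (20.565946578979492, 99.54380798339844), 81.4028549194336) 0.08716295068285076
[ 351  129   16   82 1058] ((551.1771850585938, 171.26138305664062), (16.23194122314453, 101.06726837158203), 81.39976501464844) 0.08760823727069639
```

View pics/w12.png

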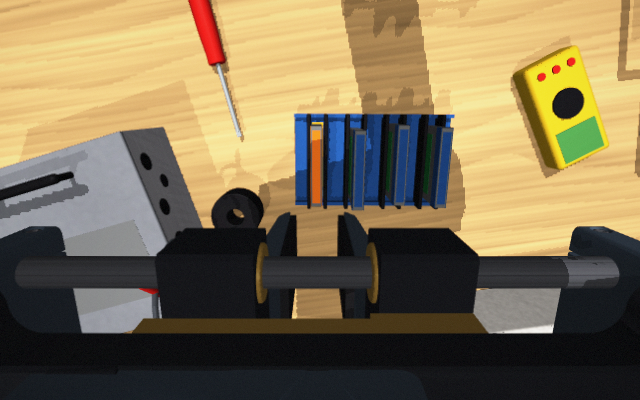

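The module reads 87.7 mm at its top, the same as the stored ones (87.2–87.6), and those haven't moved. Now I'll turn and travel to the handle.

>>> carry_out(
  series=[
    [[0,0,10,0,0,0,115],[0,0,10,0,0,0,115],[0,0,10,0,0,0,115],[0,0,10,0,0,0,115],[0,0,10,0,0,0,115],[0,0,10,0,0,0,115],[0,0,10,0,0,0,115],[0,0,3.9,0,0,0,115],[0,0,0,-0.011,0.045,0,115],[0,0,0,-0.011,0.045,0,115]],
  ],
)

```text
clock: 16.85
position: [0.5316, 0.0292, 0.2953]
tcp_rot: [[0.991, 0.136, -0.002], [0.136, -0.991, 0.0], [-0.002, -0.0, -1.0]]
force: [1.7, -0.8, -0.1]
opening: 0.05
```

>>> carry_out(
  series=[
    [[0,0,0,-0.011,0.045,0,115],[0,0,0,-0.011,0.045,0,115],[0,0,0,-0.011,0.045,0,115],[0,0,0,-0.011,0.045,0,115],[0,0,0,-0.011,0.045,0,115],[0,0,0,0,0,0,115],[0,0,0,0,0,0,115],[0,0,0,0,0,0,115]],
  ],
)

```text
clock: 17.85
position: [0.5083, -0.1994, 0.2963]
tcp_rot: [[0.991, 0.136, -0.001], [0.136, -0.991, 0.001], [-0.001, -0.001, -1.0]]
force: [0.7, -0.4, 0.0]
opening: 0.0501
```

Run:
```python
from plant import arm
from h import *
np.set_printoptions(precision=4,suppress=True)
c=arm.read_camera('wrist'); np.savez('w13.npz',**c)
s=arm.read_state(); R=s['tcp_rot']; print(s['clock'],s['position'],s['force'],s['opening'],np.degrees(np.arctan2(R[1,0],R[0,0])))
print('to go',R.T@(np.array([.508,-.2062,.1345])-s['position']))
cv2.imwrite('pics/w13.png',c['image'][:,:,::-1])
```

```text
17.9 [ 0.5084 -0.1994  0.2964] [-1.2466  0.051   0.2943] 0.0504921969425094 7.822377307343748
to go [-0.0012  0.0067  0.1619]
```

View pics/w13.png

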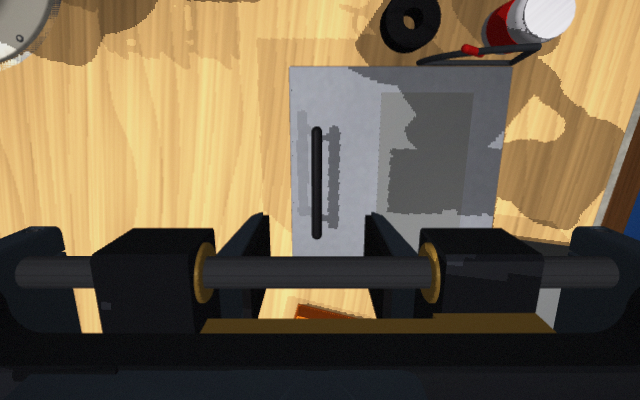

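Run:
```python
from h import *
c=dict(np.load('w13.npz'))
m=mask(c,(0,0,0),(180,255,55),(305,115,326,250)); n,l,st,ce=cv2.connectedComponentsWithStats(m)
i=1+np.argmax(st[1:,4]); uv=uvs(l==i); D=depthpts(c,uv);print(st[i],np.median(D[:,2]),rect(onplane(c,uv,.1535)))
```

```text
[ 312  127   10  112 1098] 0.15681282317963352 ((508.2529602050781, -206.16156005859375), (9.770856857299805, 118.57317352294922), 7.604451656341553)
```

The handle is at (0.508, -0.206), which agrees with the earlier reading. The bar is centred at column 317, rows 127–239. Next I'll descend and grip it.

>>> carry_out(
  series=[
    [[0,0,0,-0.001,0.0067,0.03,115],[0,0,0,0,0,0.04,115],[0,0,0,0,0,0.04,115],[0,0,0,0,0,0.03,115],[0,0,0,0,0,0.022,115],[0,0,0,0,0,0,115],[0,0,0,0,0,0,115],[0,0,0,0,0,0,160],[0,0,0,0,0,0,200],[0,0,0,0,0,0,255]],
  ],
  grip_force=30,
)

```text
clock: 19.15
position: [0.5083, -0.2073, 0.135]
tcp_rot: [[0.991, 0.135, 0.0], [0.135, -0.991, -0.0], [0.0, 0.0, -1.0]]
force: [-0.9, 0.4, 0.1]
opening: 0.023
```

>>> carry_out(
  series=[
    [[0,0,0,0,0,0,255],[0,0,0,0,0,0,255],[0,0,0,0,0,0,255],[0,0,0,0,0,0,255],[0,0,0,0,0,0,255],[0,0,0,0,0,0,255]],
  ],
)

```text
clock: 19.9
position: [0.5082, -0.2072, 0.1346]
tcp_rot: [[0.991, 0.135, -0.0], [0.135, -0.991, -0.0], [-0.0, 0.0, -1.0]]
force: [-0.9, -0.2, -0.4]
opening: 0.0006
```

```bash
cat > lift.py <<'E'
import numpy as np, sys
from scipy.spatial.transform import Rotation as Ro
from plant import arm
np.set_printoptions(precision=4,suppress=True)
# usage: plan from cover angle a0 to a1 in n rows, total tilt
a0,a1,n,tilt=float(sys.argv[1]),float(sys.argv[2]),int(sys.argv[3]),float(sys.argv[4])
s=arm.read_state(); R=s['tcp_rot']; yaw=np.radians(7.75)
X=np.array([np.cos(yaw),np.sin(yaw),0]); Y=np.array([-np.sin(yaw),np.cos(yaw),0]); Z=np.array([0,0,1.])
H=np.array([.508,-.2062,.1515])+.21*X-.041*Z
def bar(t): t=np.radians(t); return H+(-.21*np.cos(t)+.041*np.sin(t))*X+(.21*np.sin(t)+.041*np.cos(t))*Z
print(s['clock'],s['position'],s['force'],s['opening'],'bar in tool',R.T@(bar(a0)-s['position']))
off=R.T@(bar(a0)-s['position'])  # bar in tool frame kept
P=s['position'];Rc=R
for i in range(1,n+1):
    t=a0+(a1-a0)*i/n; dR=Ro.from_rotvec(np.radians(tilt/n)*Y).as_matrix()
    Rn=dR@Rc; Pn=bar(t)-Rn@off
    # check order: shift in old axes and in new axes
    print(i,round(t,2),'rot(deg)',np.degrees(Ro.from_matrix(Rc.T@Rn).as_rotvec()).round(2),'shift old axes',(Rc.T@(Pn-P)).round(4),'new axes',(Rn.T@(Pn-P)).round(4))
    P,Rc=Pn,Rn
print('end',P)
E
python3 lift.py 0 42 21 20
```

```text
19.9 [ 0.5082 -0.2072  0.1346] [-0.8957 -0.2459 -0.3881] 0.0005973706246482065 bar in tool [-0.     -0.0011 -0.0169]
1 2.0 rot(deg) [-0.   -0.95 -0.  ] shift old axes [ 0.0013 -0.     -0.0073] new axes [ 0.0012 -0.     -0.0073]
2 4.0 rot(deg) [-0.   -0.95 -0.  ] shift old axes [ 0.0014 -0.     -0.0073] new axes [ 0.0013 -0.     -0.0073]
3 6.0 rot(deg) [-0.   -0.95 -0.  ] shift old axes [ 0.0015 -0.     -0.0072] new axes [ 0.0014 -0.     -0.0073]
4 8.0 rot(deg) [-0.   -0.95 -0.  ] shift old axes [ 0.0017 -0.     -0.0072] new axes [ 0.0016 -0.     -0.0072]
5 10.0 rot(deg) [-0.   -0.95 -0.  ] shift old axes [ 0.0018 -0.     -0.0072] new axes [ 0.0017 -0.     -0.0072]
6 12.0 rot(deg) [-0.   -0.95 -0.  ] shift old axes [ 0.0019 -0.     -0.0071] new axes [ 0.0018 -0.     -0.0072]
7 14.0 rot(deg) [-0.   -0.95 -0.  ] shift old axes [ 0.0021 -0.     -0.0071] new axes [ 0.002  -0.     -0.0071]
8 16.0 rot(deg) [-0.   -0.95 -0.  ] shift old axes [ 0.0022 -0.     -0.007 ] new axes [ 0.0021 -0.     -0.0071]
9 18.0 rot(deg) [-0.   -0.95 -0.  ] shift old axes [ 0.0023 -0.     -0.007 ] new axes [ 0.0
[... 706 characters left out ...]
 rot(deg) [-0.   -0.95 -0.  ] shift old axes [ 0.0032 -0.     -0.0066] new axes [ 0.0031 -0.     -0.0067]
17 34.0 rot(deg) [-0.   -0.95 -0.  ] shift old axes [ 0.0033 -0.     -0.0065] new axes [ 0.0032 -0.     -0.0066]
18 36.0 rot(deg) [-0.   -0.95 -0.  ] shift old axes [ 0.0034 -0.     -0.0065] new axes [ 0.0033 -0.     -0.0065]
19 38.0 rot(deg) [-0.   -0.95 -0.  ] shift old axes [ 0.0036 -0.     -0.0064] new axes [ 0.0034 -0.     -0.0065]
20 40.0 rot(deg) [-0.   -0.95 -0.  ] shift old axes [ 0.0037 -0.     -0.0063] new axes [ 0.0036 -0.     -0.0064]
21 42.0 rot(deg) [-0.   -0.95 -0.  ] shift old axes [ 0.0038 -0.     -0.0063] new axes [ 0.0037 -0.     -0.0063]
end [ 0.5831 -0.197   0.2656]
```

The fingers closed to 0.6 mm, so the bar is not between the pads. I'll look.

Run:
```python
from plant import arm
from h import *
c=arm.read_camera('wrist'); cv2.imwrite('pics/w14.png',c['image'][:,:,::-1]);np.savez('w14.npz',**c)
c=arm.read_camera('scene');np.savez('s14.npz',**c);cv2.imwrite('pics/s14.png',cv2.resize(c['image'][170:330,190:390],None,fx=4,fy=3.75,interpolation=cv2.INTER_CUBIC)[:,:,::-1])
```

```text
(no output)
```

View pics/w14.png

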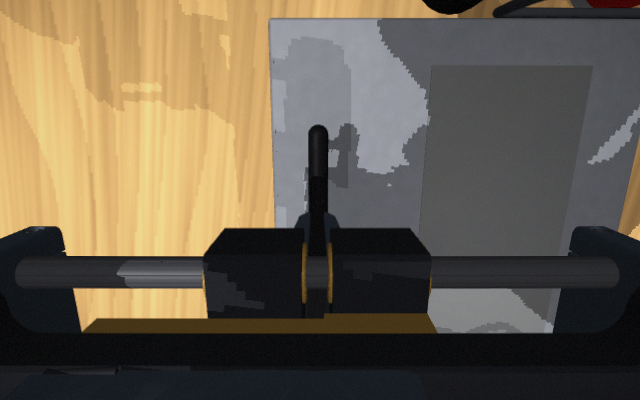

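View pics/s14.png

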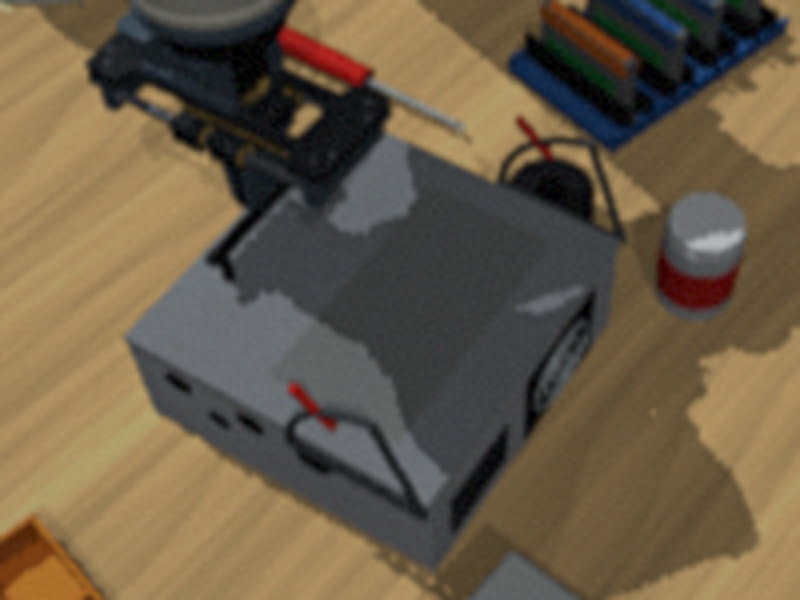

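Run:
```python
from h import *
np.set_printoptions(precision=4,suppress=True,linewidth=160)
from plant import arm
s=arm.read_state(); print(s['opening'],s['position'],s['joints'],s['force'])
c=dict(np.load('w14.npz')); im=c['image'][110:340,190:440]
im=np.clip(im.astype(float)*2.2,0,255).astype(np.uint8)
cv2.imwrite('pics/w14z.png',cv2.resize(im,None,fx=3,fy=2.6,interpolation=cv2.INTER_CUBIC)[:,:,::-1])
for v in (130,150,170,190,205,215,225,240,250,265,300):
    us=np.arange(290,350,5.); uv=np.c_[us,np.full(len(us),v)]; print(v,depthpts(c,uv)[:,2].round(3))
c=dict(np.load('s14.npz')); im=np.clip(c['image'][170:250,205:310].astype(float)*1.6,0,255).astype(np.uint8)
cv2.imwrite('pics/s14z.png',cv2.resize(im,None,fx=7,fy=7,interpolation=cv2.INTER_CUBIC)[:,:,::-1])
```

```text
0.0004658346364201435 [ 0.5082 -0.2072  0.1346] [-0.496   0.4385  1.5919 -0.      1.1113 -0.6312] [ 0.0691  0.1563 -0.6973]
130 [0.117 0.117 0.118 0.117 0.155 0.157 0.157 0.155 0.117 0.117 0.118 0.117]
150 [0.118 0.117 0.118 0.117 0.157 0.157 0.157 0.157 0.117 0.118 0.116 0.118]
170 [0.117 0.118 0.116 0.118 0.155 0.158 0.158 0.157 0.118 0.117 0.117 0.117]
190 [0.118 0.116 0.117 0.116 0.156 0.157 0.158 0.155 0.118 0.117 0.117 0.118]
205 [0.117 0.117 0.117 0.117 0.155 0.157 0.157 0.156 0.118 0.118 0.117 0.118]
215 [0.116 0.118 0.173 0.176 0.17  0.171 0.17  0.175 0.175 0.117 0.118 0.117]
225 [0.118 0.191 0.19  0.189 0.186 0.187 0.185 0.19  0.191 0.19  0.117 0.117]
240 [0.262 0.26  0.261 0.209 0.205 0.205 0.206 0.206 0.256 0.262 0.261 0.263]
250 [0.268 0.268 0.269 0.263 0.216 0.216 0.216 0.216 0.265 0.268 0.268 0.268]
265 [0.271 0.27  0.271 0.267 0.263 0.263 0.263 0.263 0.267 0.271 0.271 0.271]
300 [0.271 0.271 0.271 0.268 0.225 0.225 0.225 0.224 0.268 0.271 0.271 0.271]
```

View pics/w14z.png

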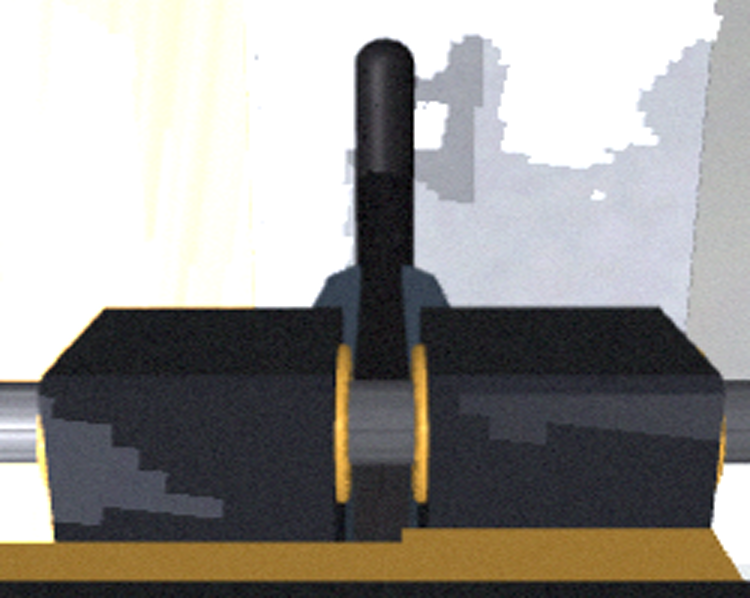

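View pics/s14z.png

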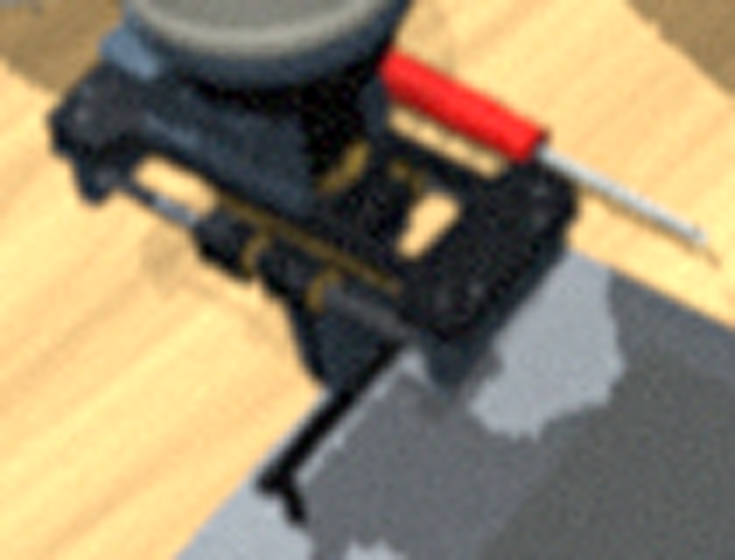

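Run:
```python
from h import *
np.set_printoptions(precision=4,suppress=True,linewidth=160)
for f,tcp in (('w13',[.5084,-.1994,.2964]),('w12',[.5415,.122,.296]),('w14',[.5082,-.2072,.1346])):
    c=dict(np.load(f+'.npz')); x0=300 if f=='w14' else 262 
    R=np.array([c['attitude'][:,0],0*c['eye'],0*c['eye']])
    v,u=np.mgrid[195:260,230:350]; uv=np.c_[u.ravel(),v.ravel()].astype(float); D=depthpts(c,uv)-np.array(tcp)
    yt=np.array(c['attitude'])[:,1].copy(); yt[2]=0; yt/=np.linalg.norm(yt)
    k=(D[:,2]>-.012)&(c['z_map'][uv[:,1].astype(int),uv[:,0].astype(int)]>.03)&(D[:,2]<.1)
    if f=='w14': k&=D[:,2]>.026
    for r in range(205,250,5):
        q=k&(uv[:,1]==r)
        if q.sum(): print(f,r,q.sum(),'z above tcp',np.percentile(D[q,2],[0,50,100]),'y',np.percentile((D[q]@yt),[0,50,100]))
```

```text
w13 215 18 z above tcp [0.0346 0.0393 0.0418] y [-0.0179 -0.0171 -0.0156]
w13 220 23 z above tcp [0.0368 0.0474 0.049 ] y [-0.0176 -0.0171 -0.0136]
w13 225 27 z above tcp [0.0377 0.0546 0.0572] y [-0.0179 -0.017  -0.0112]
w13 230 33 z above tcp [0.0339 0.0615 0.0636] y [-0.0178 -0.017  -0.0071]
w13 235 37 z above tcp [0.035  0.0668 0.0705] y [-0.018  -0.0167 -0.0046]
w13 240 40 z above tcp [0.0366 0.0716 0.0755] y [-0.0178 -0.0163 -0.0025]
w13 245 40 z above tcp [0.0366 0.0766 0.081 ] y [-0.0179 -0.0161  0.0004]
w12 215 29 z above tcp [0.0349 0.0398 0.042 ] y [-0.0186 -0.0179 -0.0164]
w12 220 32 z above tcp [0.0411 0.047  0.0499] y [-0.0185 -0.0176 -0.0156]
w12 225 36 z above tcp [0.042  0.0536 0.0577] y [-0.0187 -0.0173 -0.0133]
w12 230 41 z above tcp [0.0341 0.0598 0.0643] y [-0.0186 -0.017  -0.0077]
w12 235 44 z above tcp [0.0359 0.0659 0.0707] y [-0.0187 -0.0169 -0.0056]
w12 240 44 z above tcp [0.0361 0.0714 0.0766] y [-0.0188 -0.0167 -0.0029]
w12 245 43 z above tcp [0.0373 0.0768 0.0813] y [-0.0186 -0.0167 -0.0005]
w14 215 32 z above tcp [0.0348 0.0401 0.042 ] y [-0.0179 -0.0173 -0.0156]
w14 220 37 z above tcp [0.0435 0.0481 0.0496] y [-0.0177 -0.0173 -0.0157]
w14 225 42 z above tcp [0.0505 0.0555 0.0571] y [-0.0178 -0.0173 -0.0155]
w14 230 24 z above tcp [0.0575 0.0596 0.0635] y [-0.0177 -0.0163 -0.0155]
w14 235 24 z above tcp [0.0642 0.0654 0.0697] y [-0.0177 -0.0161 -0.0156]
w14 240 23 z above tcp [0.07   0.0715 0.0757] y [-0.0178 -0.0162 -0.0156]
w14 245 18 z above tcp [0.0754 0.0764 0.0797] y [-0.0173 -0.0159 -0.0155]
```

This explains it. The depth map puts the visible fingertips about 34 mm above the reported TCP, in every view and at every opening. So the fingers shut above the bar (tips at 0.169, bar top at 0.157). It also explains why the module was first held only by its top edge and slid. I'll open and descend 34 mm further, bringing the tips to about 0.1345.

>>> carry_out(
  series=[
    [[0,0,0,0,0,-0.002,115],[0,0,0,0,0,0,115],[0,0,0,0,0,0,115],[0,0,0,0,0,0,115],[0,0,0,0,0,0,115],[0,0,0,0,0,0,115],[0,0,0,0,0,0,115]],
  ],
)

```text
clock: 20.88
position: [0.5082, -0.2072, 0.1366]
tcp_rot: [[0.991, 0.135, 0.0], [0.135, -0.991, -0.0], [0.0, 0.0, -1.0]]
force: [0.3, -0.5, 0.1]
opening: 0.0505
```

>>> carry_out(
  series=[
    [[0,0,0,0,0.001,0.008,115],[0,0,0,0,0,0.008,115],[0,0,0,0,0,0.008,115],[0,0,0,0,0,0.006,115],[0,0,0,0,0,0.002,115],[0,0,0,0,0,0,115]],
  ],
)

```text
clock: 21.62
position: [0.5083, -0.2082, 0.1046]
tcp_rot: [[0.991, 0.135, -0.0], [0.135, -0.991, 0.0], [-0.0, -0.0, -1.0]]
force: [-0.0, -0.1, -0.3]
opening: 0.05
```

Run:
```python
from plant import arm
from h import *
np.set_printoptions(precision=4,suppress=True)
c=arm.read_camera('wrist'); np.savez('w15.npz',**c)
s=arm.read_state(); print(s['clock'],s['position'],s['force'],s['opening'])
im=np.clip(c['image'].astype(float)*1.6,0,255).astype(np.uint8);cv2.imwrite('pics/w15.png',im[:,:,::-1])
```

```text
21.675 [ 0.5084 -0.2083  0.1047] [ 0.0497 -0.2643  0.3499] 0.05020102740643439
```

View pics/w15.png

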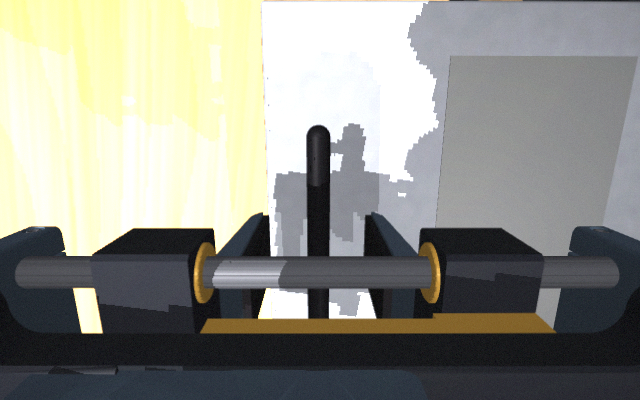

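The reported TCP is now below the cover top with no contact force, which confirms the offset. The bar is between the fingers at column 318. I'll go 3 mm lower and close.

>>> carry_out(
  series=[
    [[0,0,0,0,0,0.003,115],[0,0,0,0,0,0,160],[0,0,0,0,0,0,200],[0,0,0,0,0,0,255],[0,0,0,0,0,0,255],[0,0,0,0,0,0,255],[0,0,0,0,0,0,255],[0,0,0,0,0,0,255]],
  ],
  grip_force=30,
)

```text
clock: 22.68
position: [0.509, -0.2082, 0.1017]
tcp_rot: [[0.991, 0.135, 0.001], [0.135, -0.991, -0.0], [0.001, 0.0, -1.0]]
force: [6.1, 1.5, -2.5]
opening: 0.0103
```

```bash
python3 lift.py 0 10 5 5; python3 lift.py 0 45 45 22 | tail -1
```

```text
22.675 [ 0.509  -0.2082  0.1017] [ 6.0618  1.5416 -2.5386] 0.010265643265908245 bar in tool [-0.0007 -0.0021 -0.0498]
1 2.0 rot(deg) [-0. -1. -0.] shift old axes [ 0.0007  0.     -0.0073] new axes [ 0.0006  0.     -0.0073]
2 4.0 rot(deg) [-0. -1. -0.] shift old axes [ 0.0008  0.     -0.0073] new axes [ 0.0007  0.     -0.0073]
3 6.0 rot(deg) [-0. -1. -0.] shift old axes [ 0.001   0.     -0.0072] new axes [ 0.0008  0.     -0.0073]
4 8.0 rot(deg) [-0. -1. -0.] shift old axes [ 0.0011  0.     -0.0072] new axes [ 0.001   0.     -0.0072]
5 10.0 rot(deg) [-0. -1. -0.] shift old axes [ 0.0012  0.     -0.0072] new axes [ 0.0011  0.     -0.0072]
end [ 0.515  -0.2074  0.1377]
end [ 0.5802 -0.1985  0.2416]
```

The bar is gripped at 10.3 mm. I'll start the lift along the arc, with a slight tilt.

>>> carry_out(
  series=[
    [[0,-1,0,0.0006,0,-0.0073,255],[0,-1,0,0.0008,0,-0.0073,255],[0,-1,0,0.0009,0,-0.0073,255],[0,-1,0,0.001,0,-0.0072,255],[0,-1,0,0.0012,0,-0.0072,255],[0,0,0,0,0,0,255],[0,0,0,0,0,0,255]],
  ],
)

```text
clock: 23.55
position: [0.5147, -0.2075, 0.1374]
tcp_rot: [[0.987, 0.135, -0.085], [0.134, -0.991, -0.012], [-0.086, 0.0, -0.996]]
force: [7.6, 1.0, -6.6]
opening: 0.0103
```

```bash
cat > look.py <<'E'
import sys
from plant import arm
from h import *
np.set_printoptions(precision=4,suppress=True)
n=sys.argv[1]
c=arm.read_camera('scene'); np.savez(n+'.npz',**c)
s=arm.read_state(); R=s['tcp_rot']; print(s['clock'],s['position'],s['force'],s['torque'],s['opening'],'tilt',np.degrees(np.arctan2(R[0,2]*np.cos(.1353)+R[1,2]*np.sin(.1353),-R[2,2])))
yaw=np.radians(7.75);X=np.array([np.cos(yaw),np.sin(yaw),0]);Z=np.array([0,0,1.])
H=np.array([.508,-.2062,.1515])+.21*X-.041*Z
b=s['position']+R@np.array([0,0,-.0498]) -H
rr=np.hypot(b@X,b[2]); th=np.degrees(np.arctan2(b[2],-(b@X))-np.arctan2(.041,.21)); print('cover angle from bar',th,'radius',rr,'(expect .214)')
im=c['image'][170:330,190:390]; cv2.imwrite(f'pics/{n}.png',cv2.resize(im,None,fx=4,fy=3.75,interpolation=cv2.INTER_CUBIC)[:,:,::-1])
# cover plane by depth
v,u=np.mgrid[200:320,220:350]; uv=np.c_[u.ravel(),v.ravel()].astype(float); D=depthpts(c,uv)-H
Y=np.array([-np.sin(yaw),np.cos(yaw),0]); x=D@X; y=D@Y; z=D[:,2]
t0=np.radians(th); dn=z*np.cos(t0)+x*np.sin(t0); al=-x*np.cos(t0)+z*np.sin(t0)
k=(abs(dn-.006)<.02)&(al>.03)&(al<.17)&(abs(y)<.1)
if k.sum()>50:
    for _ in range(3):
        p=np.polyfit(x[k],z[k],1); r=z-np.polyval(p,x); k&=abs(r)<.006
    print('plane angle',-np.degrees(np.arctan(p[0])),k.sum(),'z at hinge',p[1])
E
python3 look.py s16
```

```text
23.6 [ 0.5148 -0.2075  0.1374] [ 7.9152  1.1489 -5.6728] [ 0.0411 -1.4452  0.02  ] 0.009985489261983485 tilt -4.901306644338535
cover angle from bar 9.965828882466921 radius 0.21338812444312732 (expect .214)
plane angle 9.804980103522098 3501 z at hinge 0.006377518595169938
```

View pics/s16.png

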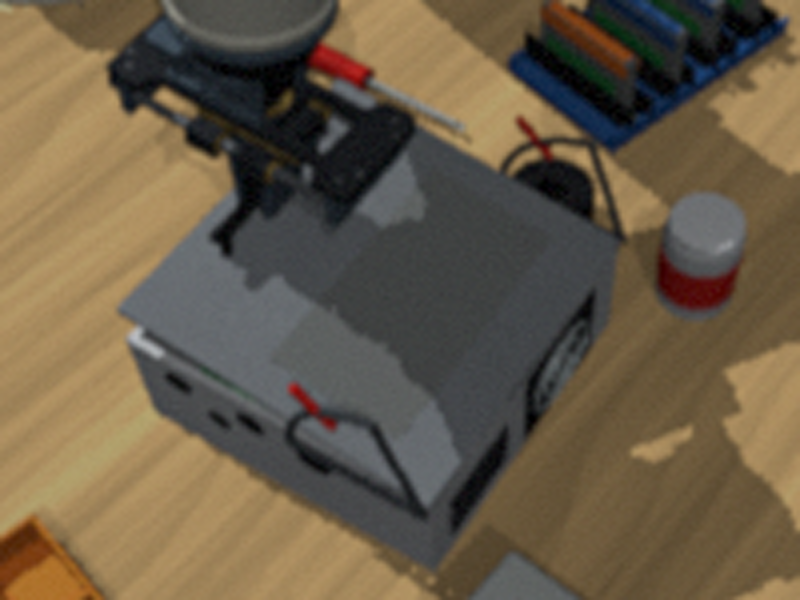

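The cover is lifting and held at about 9.9°; the bar geometry and the cover plane agree. I'll continue.

```bash
python3 lift.py 10 44 17 17 | cut -d' ' -f1-40
```

```text
23.6 [ 0.5148 -0.2075  0.1374] [ 7.9152  1.1489 -5.6728] 0.009985489261983485 bar in tool [-0.0005 -0.0022 -0.0501]
1 12.0 rot(deg) [ 0. -1. -0.] shift old axes [ 0.0013  0.     -0.0071] new axes [ 0.0012  0.     -0.0072]
2 14.0 rot(deg) [ 0. -1. -0.] shift old axes [ 0.0015  0.     -0.0071] new axes [ 0.0013  0.     -0.0071]
3 16.0 rot(deg) [ 0. -1. -0.] shift old axes [ 0.0016  0.     -0.0071] new axes [ 0.0015  0.     -0.0071]
4 18.0 rot(deg) [ 0. -1. -0.] shift old axes [ 0.0017  0.     -0.007 ] new axes [ 0.0016  0.     -0.007 ]
5 20.0 rot(deg) [ 0. -1. -0.] shift old axes [ 0.0018  0.     -0.007 ] new axes [ 0.0017  0.     -0.007 ]
6 22.0 rot(deg) [ 0. -1. -0.] shift old axes [ 0.0019  0.     -0.0069] new axes [ 0.0018  0.     -0.0069]
7 24.0 rot(deg) [ 0. -1. -0.] shift old axes [ 0.0021  0.     -0.0069] new axes [ 0.0019  0.     -0.0069]
8 26.0 rot(deg) [ 0. -1. -0.] shift old axes [ 0.0022  0.     -0.0068] new axes [ 0.0021  0.     -0.0069]
9 28.0 rot(deg) [ 0. -1. -0.] shift old axes [ 0.0023  0.     -0.0068] new axes [ 0.0022  0.     -0.0068]
10 30.0 rot(deg) [ 0. -1. -0.]
[... 155 characters left out ...]
es [ 0.0024  0.     -0.0067]
12 34.0 rot(deg) [ 0. -1. -0.] shift old axes [ 0.0026  0.     -0.0066] new axes [ 0.0025  0.     -0.0066]
13 36.0 rot(deg) [ 0. -1. -0.] shift old axes [ 0.0028  0.     -0.0065] new axes [ 0.0026  0.     -0.0066]
14 38.0 rot(deg) [ 0. -1. -0.] shift old axes [ 0.0029  0.     -0.0065] new axes [ 0.0028  0.     -0.0065]
15 40.0 rot(deg) [ 0. -1. -0.] shift old axes [ 0.003   0.     -0.0064] new axes [ 0.0029  0.     -0.0064]
16 42.0 rot(deg) [ 0. -1. -0.] shift old axes [ 0.0031  0.     -0.0063] new axes [ 0.003   0.     -0.0064]
17 44.0 rot(deg) [ 0. -1. -0.] shift old axes [ 0.0032  0.     -0.0063] new axes [ 0.0031  0.     -0.0063]
end [ 0.5769 -0.199   0.2392]
```

>>> carry_out(
  series=[
    [[0,-1,0,0.0013,0,-0.0072,255],[0,-1,0,0.0014,0,-0.0071,255],[0,-1,0,0.0015,0,-0.0071,255],[0,-1,0,0.0016,0,-0.007,255],[0,-1,0,0.0017,0,-0.007,255],[0,-1,0,0.0018,0,-0.0069,255],[0,-1,0,0.002,0,-0.0069,255],[0,-1,0,0.0021,0,-0.0068,255],[0,0,0,0,0,0,255],[0,0,0,0,0,0,255]],
  ],
)

```text
clock: 24.85
position: [0.5363, -0.2045, 0.1901]
tcp_rot: [[0.966, 0.135, -0.221], [0.132, -0.991, -0.03], [-0.223, -0.0, -0.975]]
force: [10.8, 0.2, -11.6]
opening: 0.0103
```

```bash
python3 look.py s17; python3 lift.py 26 44 9 9 | cut -d' ' -f1-40
```

```text
24.9 [ 0.5363 -0.2045  0.19  ] [ 11.3567  -0.055  -11.6428] [ 0.0217 -2.3225  0.068 ] 0.010274203637299834 tilt -12.8805651970647
cover angle from bar 25.853045154355403 radius 0.213341218186606 (expect .214)
plane angle 25.75095818389303 3516 z at hinge 0.007484015973830194
24.9 [ 0.5363 -0.2045  0.19  ] [ 11.3567  -0.055  -11.6428] 0.010274203637299834 bar in tool [-0.0003 -0.0021 -0.0506]
1 28.0 rot(deg) [ 0. -1.  0.] shift old axes [ 0.0023  0.     -0.0068] new axes [ 0.0022  0.     -0.0068]
2 30.0 rot(deg) [ 0. -1.  0.] shift old axes [ 0.0024  0.     -0.0067] new axes [ 0.0023  0.     -0.0067]
3 32.0 rot(deg) [ 0. -1.  0.] shift old axes [ 0.0025  0.     -0.0066] new axes [ 0.0024  0.     -0.0067]
4 34.0 rot(deg) [ 0. -1.  0.] shift old axes [ 0.0026  0.     -0.0066] new axes [ 0.0025  0.     -0.0066]
5 36.0 rot(deg) [ 0. -1.  0.] shift old axes [ 0.0028  0.     -0.0065] new axes [ 0.0026  0.     -0.0066]
6 38.0 rot(deg) [ 0. -1.  0.] shift old axes [ 0.0029  0.     -0.0065] new axes [ 0.0028  0.     -0.0065]
7 40.0 rot(deg) [ 0. -1.  0.] shift old axes [ 0.003   0.     -0.0064] new axes [ 0.0029  0.     -0.0064]
8 42.0 rot(deg) [ 0. -1.  0.] shift old axes [ 0.0031  0.     -0.0063] new axes [ 0.003   0.     -0.0064]
9 44.0 rot(deg) [ 0. -1.  0.] shift old axes [ 0.0032  0.     -0.0063] new axes [ 0.0031  0.     -0.0063]
end [ 0.5766 -0.199   0.2388]
```

Cover at 25.8°. The bar pulls towards the hinge with about 15 N, which means my arc is roughly 1 mm too wide, so I'll ease inward a little while going on.

>>> carry_out(
  series=[
    [[0,-1,0,0.0025,0,-0.0067,255],[0,-1,0,0.0025,0,-0.0066,255],[0,-1,0,0.0026,0,-0.0066,255],[0,-1,0,0.0027,0,-0.0065,255],[0,-1,0,0.0029,0,-0.0064,255],[0,-1,0,0.003,0,-0.0064,255],[0,-1,0,0.0031,0,-0.0063,255],[0,-1,0,0.0032,0,-0.0062,255],[0,0,0,0,0,0,255],[0,0,0,0,0,0,255]],
  ],
)

```text
clock: 26.15
position: [0.5708, -0.1998, 0.2344]
tcp_rot: [[0.925, 0.135, -0.355], [0.126, -0.991, -0.049], [-0.359, 0.0, -0.933]]
force: [-3.4, -2.2, 1.5]
opening: 0.0102
```

```bash
python3 look.py s18; python3 lift.py 42 45 2 2 | cut -d' ' -f1-40
python3 - <<'E'
from plant import arm
from h import *
c=arm.read_camera('wrist'); np.savez('w18.npz',**c)
im=np.clip(c['image'].astype(float)*1.5,0,255).astype(np.uint8);cv2.imwrite('pics/w18.png',im[:,:,::-1])
E
```

```text
26.2 [ 0.5708 -0.1998  0.2343] [-4.2439 -1.9806  1.738 ] [-0.5251  0.66    0.168 ] 0.010220306647351615 tilt -21.017923230591116
cover angle from bar 41.809645137838224 radius 0.213683023243919 (expect .214)
plane angle 41.45157144286102 3320 z at hinge 0.009497702676084243
26.2 [ 0.5708 -0.1998  0.2343] [-4.2439 -1.9806  1.738 ] 0.010220306647351615 bar in tool [ 0.0001 -0.0021 -0.0506]
1 43.5 rot(deg) [-0. -1. -0.] shift old axes [ 0.0022 -0.     -0.0047] new axes [ 0.0021 -0.     -0.0048]
2 45.0 rot(deg) [-0. -1. -0.] shift old axes [ 0.0022 -0.     -0.0047] new axes [ 0.0021 -0.     -0.0047]
end [ 0.5782 -0.1988  0.2415]
```

View pics/s18.png

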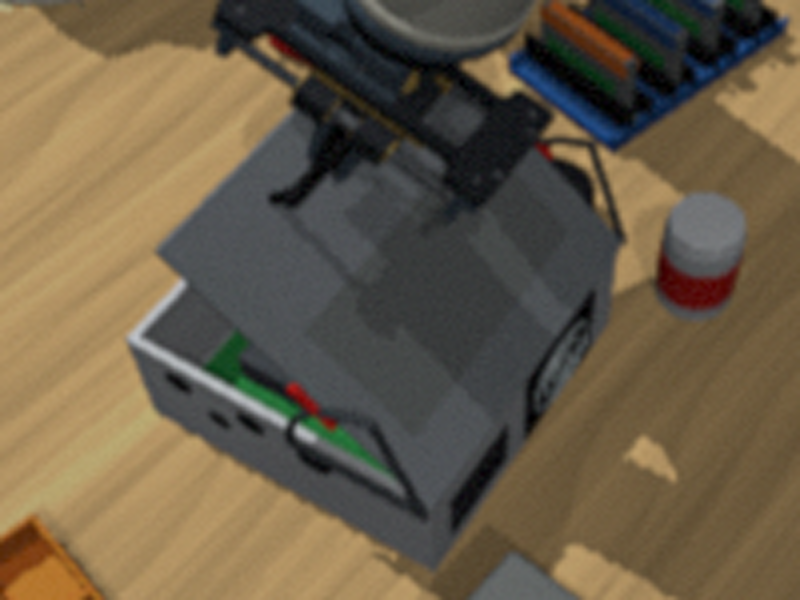

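View pics/w18.png

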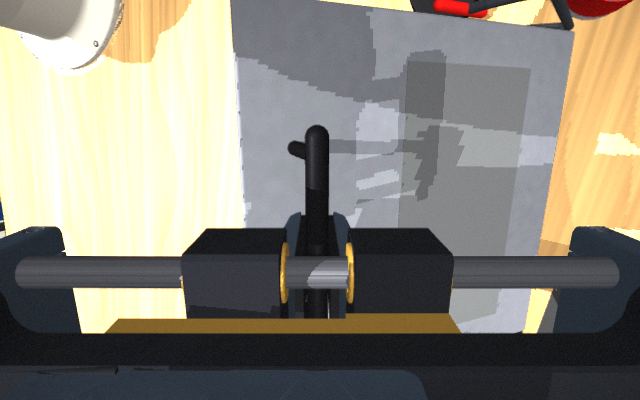

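The cover is at about 41.6°, with the handle held between the fingers (bar at column 317 in the wrist view) and small forces. About 3.4° remains.

>>> carry_out(
  series=[
    [[0,-1,0,0.0024,0,-0.0053,255],[0,-1,0,0.0024,0,-0.0053,255],[0,0,0,0,0,0,255],[0,0,0,0,0,0,255],[0,0,0,0,0,0,255]],
  ],
)

```text
clock: 26.88
position: [0.5796, -0.1986, 0.2425]
tcp_rot: [[0.912, 0.135, -0.388], [0.124, -0.991, -0.053], [-0.391, 0.0, -0.92]]
force: [-5.0, -2.4, 2.7]
opening: 0.0101
```

```bash
python3 look.py s19
python3 - <<'E'
from plant import arm
from h import *
np.set_printoptions(precision=4,suppress=True)
yaw=np.radians(7.75);X=np.array([np.cos(yaw),np.sin(yaw),0]);Y=np.array([-np.sin(yaw),np.cos(yaw),0]);Z=np.array([0,0,1.])
H=np.array([.508,-.2062,.1515])+.21*X-.041*Z
c=dict(np.load('s19.npz'))
# red mark of near gauge
m=mask(c,(0,120,60),(8,255,255),(255,260,290,295))|mask(c,(172,120,60),(180,255,255),(255,260,290,295)); uv=uvs(m); D=depthpts(c,uv)-H
print('red',len(uv),'x,y,z rel hinge',np.c_[D@X,D@Y,D[:,2]][:: max(1,len(uv)//8)])
c=arm.read_camera('top'); np.savez('t19.npz',**c); cv2.imwrite('pics/t19.png',c['image'][:,:,::-1])
# cover plane, top camera
v,u=np.mgrid[130:260,320:450]; uv=np.c_[u.ravel(),v.ravel()].astype(float); D=depthpts(c,uv)-H; x=D@X;y=D@Y;z=D[:,2]
k=(abs((z+x)*.7071-.006)<.02)&(x<-.02)&(x>-.12)&(abs(y)<.1)
for _ in range(3):
    p=np.polyfit(x[k],z[k],1); r=z-np.polyval(p,x); k&=abs(r)<.008
print('top plane angle',-np.degrees(np.arctan(p[0])),k.sum(),p[1])
E
```

```text
26.925 [ 0.5796 -0.1986  0.2425] [-4.2282 -3.4466  2.303 ] [-0.5418  0.8637  0.1473] 0.010360463966166964 tilt -23.045375848505827
cover angle from bar 45.26043381243673 radius 0.21375195905479963 (expect .214)
plane angle 44.88598508117611 3219 z at hinge 0.010086165063055754
red 49 x,y,z rel hinge [[-0.1471 -0.0718 -0.0522]
 [-0.0837 -0.1242  0.0873]
 [-0.0812 -0.1241  0.0848]
 [-0.078  -0.1247  0.0843]
 [-0.0753 -0.1249  0.0823]
 [-0.0719 -0.1225  0.0769]
 [-0.0727 -0.1292  0.0773]
 [-0.0615 -0.1288  0.0781]
 [-0.0597 -0.1254  0.0643]]
top plane angle 45.62801848510441 93 0.0037412849791694743
```

View pics/t19.png

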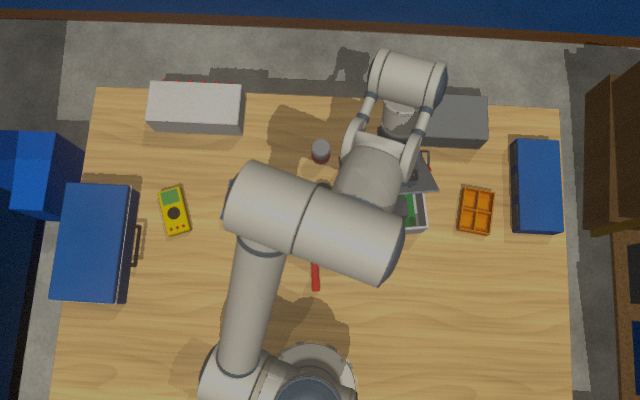

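View pics/s19.png

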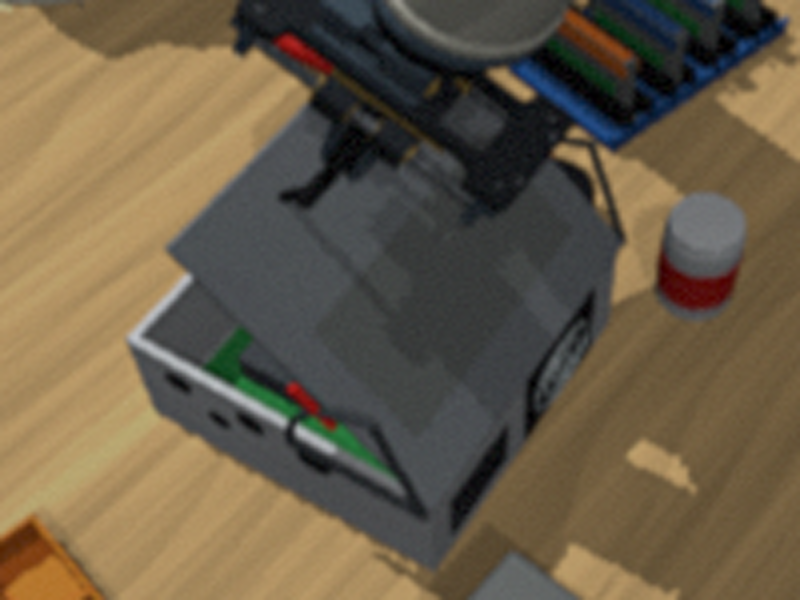

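The cover angle reads 45.3° from the bar and 44.9° from the cover plane, and the red mark lies at 45–46° about the hinge. The top view has few visible cover pixels (93) and gives 45.6°. The other items stand where they were. I'll hold half a second to check for drift, then hand in.

>>> carry_out(
  series=[
    [[0,0,0,0,0,0,255],[0,0,0,0,0,0,255],[0,0,0,0,0,0,255],[0,0,0,0,0,0,255],[0,0,0,0,0,0,255],[0,0,0,0,0,0,255]],
  ],
)

```text
clock: 27.72
position: [0.5795, -0.1986, 0.2425]
tcp_rot: [[0.912, 0.135, -0.388], [0.124, -0.991, -0.053], [-0.391, 0.0, -0.92]]
force: [-4.6, -3.2, 3.5]
opening: 0.0103
```

```bash
python3 look.py s20 && python3 -c "
from plant import arm
print(arm.sign_off())"
```

```text
27.775 [ 0.5796 -0.1986  0.2425] [-4.4749 -2.7425  2.5569] [-0.5188  0.8829  0.2056] 0.010397423960572598 tilt -23.043274752234346
cover angle from bar 45.26410139482443 radius 0.21376347839787063 (expect .214)
plane angle 44.859619503628615 3219 z at hinge 0.010190149971941802
the job is handed in; nothing more can be done
None
```

The module is standing in the yellow-marked slot, let go, and the arm is holding the cover by its handle at about 45°. I handed the job in at 27.8 s.

**Last checks**
- **Module:** its top measured 87.7 mm above the bench, level along its length; the stored modules read 87.2–87.6 mm. The stored modules showed no real movement; I measured them only after the placing. The other bench items looked undisturbed.
- **Cover:** the angle read 45.3° from the bar position and 44.9° from the cover plane, with no drift over 0.85 s of holding. The top view gave 45.6°, but the arm hid most of the cover there. The red mark read about 45–46°.
- **Handle:** the opening stayed at 10.3 mm on the bar, with about 6 N at the wrist.

**What went wrong on the way**
- **Fingertip offset:** the fingertips sit about 34 mm behind the reported TCP, so the module was first gripped only by its top edge.
- **First insertion:** the module landed on a fin, at about 40 N at the wrist, and slid up in the grip. I re-aligned it, put it 6 mm into the slot, and let it drop the last 24 mm between the fins.
- **First handle grasp:** the fingers closed above the bar, touching nothing. I corrected for the offset before the real grip.

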